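# Proof-load a batch of fired clay bars in a bench tester

## Task

Lay every fired clay test bar flat in the tray, each down in a lane of its own, slide the loaded tray fully home into the mouth of the bench tester, and hang the marked gauge plate on the tester's two pins, lying flat on the deck with its marks next to the pointer. Then push the sprung arm by its post until its pointer stands between the two long marks, hold it there for three seconds without ever going well past the second long mark, and let it spring back. Finally draw the tray, with the bars still lying in their lanes, back out until it is clear of the mouth; leave the plate on its pins and do not disturb the jar, bowl and brush.

Things in the scene. Friction and masses are not known exactly. Their poses are not given: they have to be found in the camera images.
- tester: Fixed low steel tester, 240 (x) x 140 (y) x 50 mm high, flat grey deck on top; origin at the centre of its footprint, place and yaw vary. Mouth in the -y face (y = -70), 204 mm wide, 36 mm high, no floor: the tray slides in on the table along +y to a stop at y = +36. Two flared guide vanes, 20 mm high, reach 29 mm out before the mouth, about 235 mm apart at their ends.
- pin_near (a point): Tip of the upright steel pin nearer the mouth: 8 mm diameter, 18 mm high on the deck with a tapered tip; on the tester at x = +78, y = -45, tip at z = 68 mm.
- pin_far (a point): Tip of the same kind of pin further from the mouth: on the tester at x = +78, y = +45, tip at z = 68 mm.
- pivot (a point): Pivot axis of the sprung arm, a vertical axis at tester x = -85, y = +10; the point is at deck height (50 mm).
- swing (a joint): Deflection of the sprung arm, rad: 0 at rest (pointing 0.45 rad clockwise from tester +x), growing as it is pushed anticlockwise seen from above (free end towards tester +y), stop at 0.95. With the plate hung, its two long marks are at 0.45 and 0.60, short ticks at 0, 0.15, 0.30, 0.75. The spring drives it back to 0; at the long marks it takes about 10 N at the post.
- push_post (a point): Centre of the upright black post on the arm, by which it is pushed: 14 mm diameter, 88 mm from the pivot, from 67 to 115 mm above the table (the point is at 91 mm). Below it runs the flat arm (67 mm high at its top), whose thin steel pointer ends 115 mm from the pivot.
- plate_grip (a point): Centre of the wooden grip of the loose gauge plate (0.18 kg). Plate: aluminium, 76 (x) x 130 (y) x 5 mm; grip on its middle, 14 (x) x 40 (y) mm, 5 to 33 mm above the underside (this point 19 mm above it). Axes are the plate's, z up. The black marks lie along its -x edge, which belongs next to the arm: when hung, its axes lie along the tester's.
- hole_near (a point): Centre, at the underside, of the plate's hole (12 mm wide, right through) that belongs on pin_near; on the plate at x = 0, y = -45 mm.
- hole_far (a point): Centre, at the underside, of the plate's hole (12 mm wide, right through) that belongs on pin_far; on the plate at x = 0, y = +45 mm.
- tray_mid (a point): Middle of the loose steel tray (0.35 kg), on its floor, 4 mm above the underside. 198 (x) x 106 (y) mm, walls 11 mm high; three ribs along y, tops 10 mm above the underside, make four lanes 43 x 98 mm at x = -73.5, -24.5, 24.5, 73.5. Its +y edge enters first; when home its axes lie along the tester's, its middle at tester x = 0, y = -17 mm. Clear of the mouth: y below -125 mm there.
- tab (a point): Upright wooden tab on the front of the tray by which to pull and push it: 24 (x) x 10 (y) mm, up to 48 mm above the table; the point is at tray x = 0, y = -67 mm, 30 mm above the table. It stays outside the mouth.
- bar1_mid (a point): Centre of a loose fired clay test bar, 80 (along its own x) x 22 x 22 mm, 77 g, lying on the table; two to four of the four are present. All are alike and any may go in any lane.
- bar2_mid (a point): Centre of a loose fired clay test bar, 80 (along its own x) x 22 x 22 mm, 77 g, lying on the table; two to four of the four are present. All are alike and any may go in any lane.
- bar3_mid (a point): Centre of a loose fired clay test bar, 80 (along its own x) x 22 x 22 mm, 77 g, lying on the table; two to four of the four are present. All are alike and any may go in any lane.
- bar4_mid (a point): Centre of a loose fired clay test bar, 80 (along its own x) x 22 x 22 mm, 77 g, lying on the table; two to four of the four are present. All are alike and any may go in any lane.
- jar: A jar of glaze, 60 mm wide and 52 mm high; origin at the centre of its foot. Leave alone.
- bowl: A white bowl, 90 mm wide and 45 mm high; origin at the centre of its foot. Leave alone.
- brush: A brush lying on the table along its x axis. Leave alone.

How it is judged:
On the way, in this order (a step that is already met when the one before it is completed fails the run):
1. all bars lie in the tray's lanes, the tray is fully home in the tester and the gauge plate hangs on both pins (x of bar1_mid in the frame of tray_mid between -0.095 and 0.095 m and y of bar1_mid in the frame of tray_mid between -0.05 and 0.05 m and z of bar1_mid in the frame of tray_mid between 0.006 and 0.0135 m and x of bar2_mid in the frame of tray_mid between -0.095 and 0.095 m and y of bar2_mid in the frame of tray_mid between -0.05 and 0.05 m and z of bar2_mid in the frame of tray_mid between 0.006 and 0.0135 m and x of bar3_mid in the frame of tray_mid between -0.095 and 0.095 m and y of bar3_mid in the frame of tray_mid between -0.05 and 0.05 m and z of bar3_mid in the frame of tray_mid between 0.006 and 0.0135 m and x of bar4_mid in the frame of tray_mid between -0.095 and 0.095 m and y of bar4_mid in the frame of tray_mid between -0.05 and 0.05 m and z of bar4_mid in the frame of tray_mid between 0.006 and 0.0135 m and y of tray_mid in the frame of tester above -0.024 m and x of tray_mid in the frame of tester between -0.006 and 0.006 m and height (world z) of tray_mid below 0.008 m and horizontal distance between hole_near and pin_near below 0.004 m and horizontal distance between hole_far and pin_far below 0.004 m and z of each of hole_near, hole_far in the frame of tester below 0.053 m), for 0.2 s.
2. with tray home and plate hung, the arm is held with its pointer between the long marks for three seconds (2.5 s counts) (value of joint swing between 0.43 and 0.62 rad and y of tray_mid in the frame of tester above -0.024 m and x of tray_mid in the frame of tester between -0.006 and 0.006 m and height (world z) of tray_mid below 0.008 m and horizontal distance between hole_near and pin_near below 0.004 m and horizontal distance between hole_far and pin_far below 0.004 m and z of each of hole_near, hole_far in the frame of tester below 0.053 m), for 2.5 s.
3. the arm has sprung back to rest with the tray still home (value of joint swing below 0.06 rad and y of tray_mid in the frame of tester above -0.024 m and x of tray_mid in the frame of tester between -0.006 and 0.006 m and height (world z) of tray_mid below 0.008 m), for 0.1 s.
4. the tray is drawn clear of the mouth with the bars in it (y of tray_mid in the frame of tester between -0.3 and -0.125 m and height (world z) of tray_mid below 0.008 m and angle between tray_mid's own z axis and vertical below 0.05 rad and x of bar1_mid in the frame of tray_mid between -0.095 and 0.095 m and y of bar1_mid in the frame of tray_mid between -0.05 and 0.05 m and z of bar1_mid in the frame of tray_mid between 0.006 and 0.0135 m and x of bar2_mid in the frame of tray_mid between -0.095 and 0.095 m and y of bar2_mid in the frame of tray_mid between -0.05 and 0.05 m and z of bar2_mid in the frame of tray_mid between 0.006 and 0.0135 m and x of bar3_mid in the frame of tray_mid between -0.095 and 0.095 m and y of bar3_mid in the frame of tray_mid between -0.05 and 0.05 m and z of bar3_mid in the frame of tray_mid between 0.006 and 0.0135 m and x of bar4_mid in the frame of tray_mid between -0.095 and 0.095 m and y of bar4_mid in the frame of tray_mid between -0.05 and 0.05 m and z of bar4_mid in the frame of tray_mid between 0.006 and 0.0135 m), for 0.2 s.
At the end, for the whole second after the job is handed in: Bars down in the lanes (centres under 13.5 mm above the tray floor); tray flat on the table, its middle 125 to 300 mm before the tester's middle (-y); plate flat on the deck (within 3 mm), each hole within 4 mm of its pin; arm back at rest (below 0.06 rad) (all of step 4 and horizontal distance between hole_near and pin_near below 0.004 m and horizontal distance between hole_far and pin_far below 0.004 m and z of each of hole_near, hole_far in the frame of tester below 0.053 m and value of joint swing below 0.06 rad); the robot touches nothing.
It fails at once if the arm is overloaded: pushed well past the second long mark (beyond 0.70 rad) (value of joint swing above 0.7 rad).
It fails at once if the jar, bowl or brush is moved by more than 30 mm (distance of any of jar, bowl, brush from where it was at the start of the episode above 0.03 m).
Of bar1, bar2, bar3, bar4 only 2 to 4 are there at a start; the rules pass over those that are not, and their reading is None.
At some moment in a run one of bar1, bar2, bar3, bar4, plate may be knocked a few centimetres aside while the robot is not near it.
Once in a run the grip may slacken for a moment while it holds something.
It also fails if it takes over 208 s, if anything falls off the work surface, if the arm or the gripper's body presses on something with over 40 N, if the wrist force passes 120 N, or if a joint passes its speed limit or range.

## Robot

A 7-joint arm with a two-finger parallel gripper is mounted at the origin on the work surface. World frame = base frame: x ahead of the robot, y to its left, z up, the work surface at z = 0. Lengths are in m, angles in rad, forces in N, time in s.
With the tool pointing down it reaches from about 0.4 to 0.85 m from the base axis. Payload 10.4 kg.
Tool frame: the origin (TCP) lies at the very end of the fingers, on their centre line; the grasp point (between the pads) lies 19 mm behind it; z points along the fingers, y is the line along which they close (so a half turn about z gives the same grasp; the last joint's range is limited). The gripper opens to 85 mm and grips with 20 to 120 N. Pads are 22 mm wide; open, the fingers measure 114 mm over their backs; the gripper's body (76 mm by 85 mm) begins 54 mm behind the grasp point. The pads swing forward as they close: fully open they stand 13 mm farther back than shut.
Start: joints at [-1.319, 0.332, -0.065, 1.46, 0.022, 1.35, -0.088], TCP at [0.17, 0.602, 0.231] pointing down, gripper open.
Joint ranges: [-2.6, 2.6], [-0.5, 2.12], [-1.47, 1.34], [0.16, 2.42], [-1.27, 4.41], [0.06, 2.06], [-2.6, 2.6]. Speed limits (rad/s): [2.22, 2.22, 2.79, 2.79, 3.14, 3.14, 3.14].

## Interface

Orientations are given as a unit quaternion [x, y, z, w].
In Python, from workcell import * gives the robot as it stands.
- The arm moves only by the tool step_arm, never from a script. Its argument "commands" is one flat list of numbers, 7 for each row, row after row: the finger opening in mm, from 0 to 85.4, then the shift along the world's x, y, z as a fraction of full scale, then the turn, a rotation vector about the world's x, y, z as a fraction of full scale. A call has exactly 10 rows; each row is the pose to reach, as a shift and turn from the pose commanded when the call began, turning the shorter way round; what a row does not reach only later rows make up. Full scale, the value 1, is 0.6 m for a shift and pi rad for a turn. A row lasts 1/8 s, in which the tool goes at most 62.5 mm and 10.7 degrees, less where a joint would pass 70% of its speed; a pose out of reach is approached as far as the arm can. A call with a number of a shift or a turn outside -1 to 1 is refused whole. A call with a gripper value outside its range is refused whole. The fingers move at their own pace and stop on an object; "squeeze" is the grip in N (left out, the last holds). Time passes only in rows, so rows that repeat a pose let the fingers close, or fill a call up. It gives the time, the measured TCP pose, the force, the opening and the grip force at its end, in the units of the state.
- get_obs(): the state, without advancing time (a new reading comes with each control period).
- camera(name): name is "side" or "top"; returns the picture (420x560x3 uint8, red, green, blue); there is no depth.
- camera_params(name): a dict with "mtx" (3x3 intrinsics, pixels), "extrinsics" (4x4, takes a point from world to camera coordinates). Camera axes: x right, y down, z forward; pixel columns grow to the right and rows downward; lengths in m; the calibration is good to about 2 mm. A picture is of the moment at which its call begins. camera_params takes no time and is no camera call.
- hand_in(): hands the job in; it is judged then, once.
The state is a dict: "clock": time; "joint_pos": joint angles; "joint_velocities": joint speeds; "tau": joint torques, N m; "position": TCP position; "ee_rot": TCP orientation; "ft_force": force on the tool from outside, world axes, zero at the start; "torque": the same for the moment, N m; "grip_width": opening from 0.0 (shut) to 1.0 (fully open); "grasp_force": force on a finger pad.
Only numpy, scipy, OpenCV 4.12 (cv2) and the standard library are available. Lean on these libraries where they do the work, as an engineer would, in place of code of your own. Each camera call takes 0.05 s, during which the arm holds its last target. There are 200 camera calls.

## Working session

There is one attempt and no reset: what is moved stays moved. The work goes in short steps, Python scripts to look and compute and a tool call to move; the robot and the scene stay as the last step left them, time stands still between calls to the robot, and variables do not carry over. Pictures are saved under pics/ and viewed, at most 14 in all, crops included, and the job is handed in when it is done.

Besides the shell and the picture viewer there is one more tool, called after "Call:" as a command line: name --argument value ..., lists and objects as JSON in quotes. step_arm: Moves the arm, as the interface text tells. Its arguments: {"type":"object","properties":{"commands":{"type":"array","items":{"type":"number"}},"squeeze":{"type":"number"}},"required":["commands"]}

```bash
mkdir -p pics; ls; python3 - <<'E'
from workcell import *
import cv2, numpy as np
for n in("side","top"):
    im=camera(n); cv2.imwrite(f"pics/{n}0.png",im[...,::-1]); p=camera_params(n); print(n,np.round(p["mtx"],1).tolist(),np.round(p["extrinsics"],4).tolist())
o=get_obs(); print(o["clock"],o["position"],o["ee_rot"],o["ft_force"])
E
```

```text
pics
side [[532.9, 0.0, 285.4], [0.0, 532.9, 206.2], [0.0, 0.0, 1.0]] [[0.877, -0.4805, -0.0057, -0.5254], [-0.3539, -0.6379, -0.684, 0.2399], [0.325, 0.6019, -0.7295, 1.3386], [0.0, 0.0, 0.0, 1.0]]
top [[475.1, 0.0, 280.2], [0.0, 475.1, 217.8], [0.0, 0.0, 1.0]] [[-0.021, -0.9998, 0.0065, -0.0228], [-0.9964, 0.0204, -0.0823, 0.5841], [0.0821, -0.0082, -0.9966, 1.298], [0.0, 0.0, 0.0, 1.0]]
0.1 [0.16950457 0.6012452  0.23059299] [ 1.36945318e-01  9.90578416e-01 -6.15425760e-04 -5.34384070e-05] [-0.68700894  0.57783787 -0.07326834]
```

View pics/side0.png

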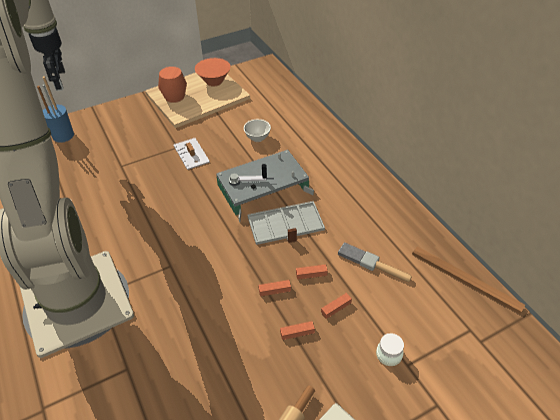

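View pics/top0.png

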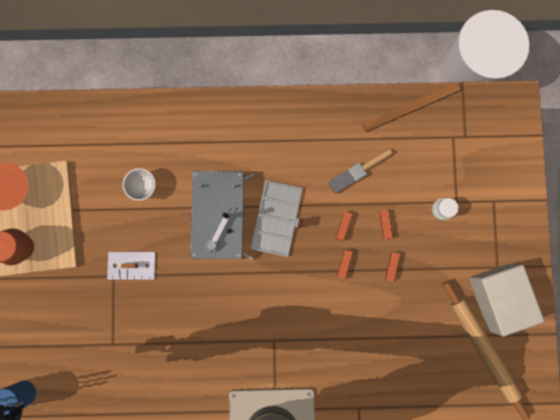

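The pictures show four orange bars (top view near (345,225), (387,224), (345,264), (393,266)), the tray at (278,219), the tester at (218,215) and the plate at (131,265). Next I'll zoom in and segment them.

```bash
cat > h.py <<'E'
from workcell import *
import cv2, numpy as np
from scipy.spatial.transform import Rotation as R
P={n:camera_params(n) for n in("side","top")}
def ray(n,px):
    E=np.array(P[n]["extrinsics"]);K=np.array(P[n]["mtx"])
    d=E[:3,:3].T@np.linalg.solve(K,[px[0],px[1],1.]);return -E[:3,:3].T@E[:3,3],d
def onz(n,px,z):
    c,d=ray(n,px);return c+d*(z-c[2])/d[2]
def tri(ps,pt):
    (a,u),(b,v)=ray("side",ps),ray("top",pt)
    s=np.linalg.lstsq(np.stack([u,-v],1),b-a,rcond=None)[0]
    p,q=a+u*s[0],b+v*s[1];return (p+q)/2,np.linalg.norm(p-q)
def proj(n,X):
    E=np.array(P[n]["extrinsics"]);K=np.array(P[n]["mtx"])
    p=K@(E[:3,:3]@np.asarray(X)+E[:3,3]);return p[:2]/p[2]
def grab(n,tag=None):
    im=camera(n)[...,::-1].copy()
    if tag: cv2.imwrite(f"pics/{n}_{tag}.png",im)
    return im
def crop(im,x,y,w,h,s,fn):
    cv2.imwrite(fn,cv2.resize(im[y:y+h,x:x+w],None,fx=s,fy=s,interpolation=cv2.INTER_CUBIC))
def bars(im):
    """red-clay blobs: centroid, minAreaRect"""
    hsv=cv2.cvtColor(im,cv2.COLOR_BGR2HSV)
    m=cv2.inRange(hsv,(2,150,120),(11,255,255))
    cs=cv2.findContours(m,cv2.RETR_EXTERNAL,cv2.CHAIN_APPROX_NONE)[0]
    out=[]
    for c in cs:
        if 60<cv2.contourArea(c)<900:
            M=cv2.moments(c);out.append((M["m10"]/M["m00"],M["m01"]/M["m00"],cv2.contourArea(c),cv2.minAreaRect(c)))
    return out
E
python3 - <<'E'
from h import *
t=cv2.imread("pics/top0.png");s=cv2.imread("pics/side0.png")
crop(t,95,150,160,120,5,"pics/c1.png")
crop(t,180,160,130,110,6,"pics/c2.png")
crop(s,165,110,170,140,4.2,"pics/c3.png")
for n,im in(("top",t),("side",s)):
    for b in bars(im): print(n,np.round(b[:3],1),np.round(b[3][1],1),round(b[3][2]))
hsv=cv2.cvtColor(t,cv2.COLOR_BGR2HSV)
for p in[(345,225),(387,224),(345,264),(393,266),(300,300)]:print(p,hsv[p[1],p[0]])
hs=cv2.cvtColor(s,cv2.COLOR_BGR2HSV)
for p in[(311,272),(275,287),(337,306),(297,330)]:print(p,hs[p[1],p[0]])
E
```

```text
top [392.  266.4 266.5] [10.4 29.8] 12
top [344.1 264.  251. ] [ 9.8 29.8] 16
top [  6.5 246.  364.5] [31. 15.] 90
top [343.6 225.4 244.5] [ 9.5 29.7] 18
top [385.4 224.1 261. ] [29.4 10.5] 83
side [296.6 328.4 221.5] [ 8.  33.5] 78
side [336.  303.6 202.5] [ 7.8 30.4] 58
side [274.  285.8 181. ] [ 7.1 31.6] 81
side [311.1 269.6 162.5] [ 6.6 30.4] 83
side [168.4  78.6 375. ] [19.7 27.3] 22
side [212.2  67.8 488.5] [18. 34.] 90
(345, 225) [  8 170 191]
(387, 224) [  8 169 190]
(345, 264) [  8 168 191]
(393, 266) [  8 168 191]
(300, 300) [ 13 144 168]
(311, 272) [  9 154 194]
(275, 287) [  9 151 215]
(337, 306) [  9 152 211]
(297, 330) [  8 152 206]
```

View pics/c1.png

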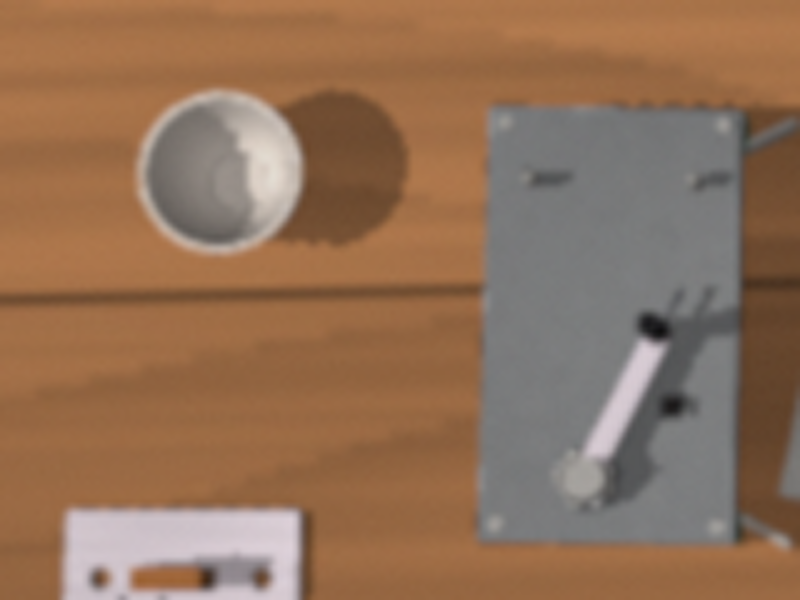

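View pics/c2.png

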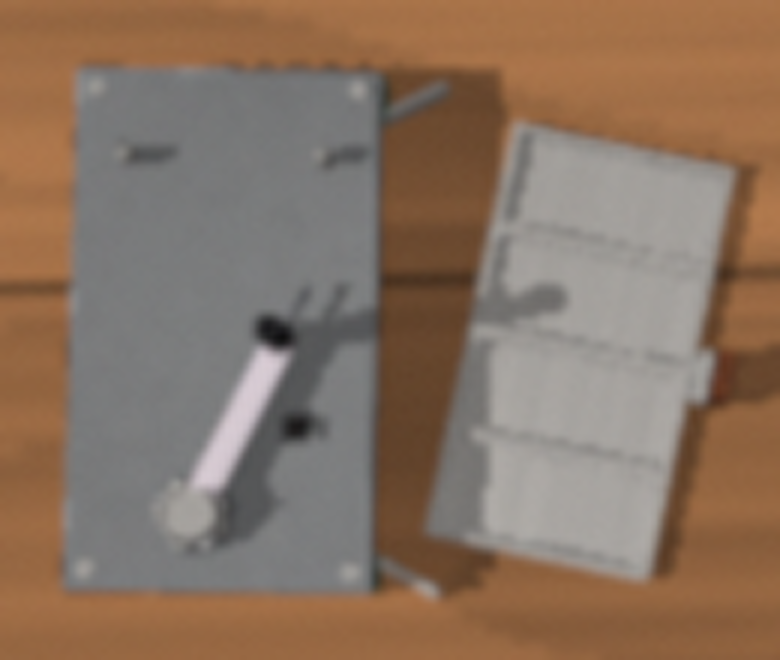

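View pics/c3.png

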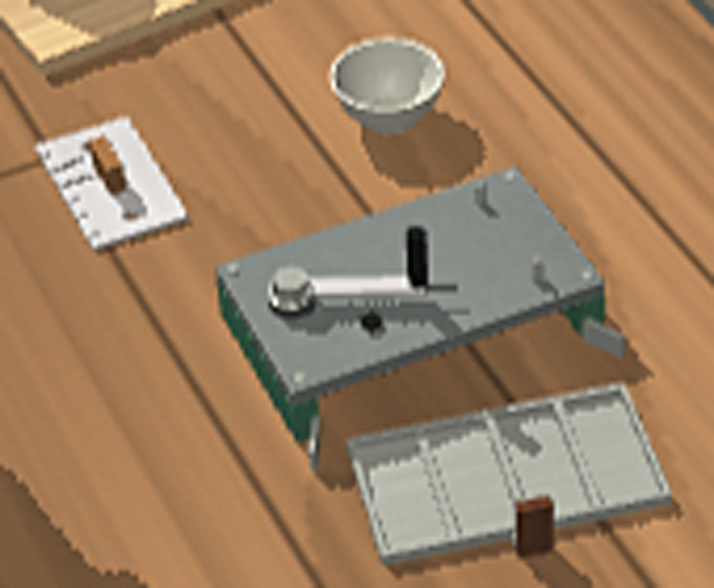

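Zoomed view: tester deck corners in the top view are near (193,171), (243,172), (242.5,259) and (191,258). The tray is turned about −12°, with its tab at (299,223). The plate's marks face down in the image, towards the arm side. Now to measure everything precisely.

```bash
cat >> h.py <<'E'
def topface(im,seed,lo=18,sat=(0,255)):
    pass
def barmask(n,im):
    hsv=cv2.cvtColor(im,cv2.COLOR_BGR2HSV)
    return cv2.inRange(hsv,(5,145 if n=="side" else 158,183 if n=="top" else 190),(11,185,255))
def blobs(m,a0,a1):
    k,l,st,c=cv2.connectedComponentsWithStats(m)
    out=[]
    for i in range(1,k):
        if a0<st[i,4]<a1:
            ys,xs=np.nonzero(l==i);pts=np.stack([xs,ys],1).astype(np.float32)
            out.append((pts.mean(0),st[i,4],cv2.minAreaRect(pts),pts))
    return out
def pose2d(n,pts,z):
    X=np.array([onz(n,p,z)[:2] for p in pts]);c=X.mean(0);u,s,v=np.linalg.svd(X-c,full_matrices=False)
    sz=s/np.sqrt(len(X))*np.sqrt(12);a=np.degrees(np.arctan2(v[0,1],v[0,0]))
    return c,(a+90)%180-90,sz
E
python3 - <<'E'
from h import *
t=cv2.imread("pics/top0.png");s=cv2.imread("pics/side0.png")
hsv=cv2.cvtColor(t,cv2.COLOR_BGR2HSV);hs=cv2.cvtColor(s,cv2.COLOR_BGR2HSV)
print(hsv[262,335:355].tolist()); print(hs[280:294,275].tolist())
bt=blobs(barmask("top",t),100,500);bs=blobs(barmask("side",s),50,500)
for b in bt:
    if b[0][0]<300: continue
    c,a,sz=pose2d("top",b[3],.022)
    q=proj("side",[*c,.022]); j=min(bs,key=lambda z:np.hypot(*(z[0]-q)))
    X,e=tri(j[0],b[0]); print("top",b[0],b[1],"pose",np.round(c,4),round(a,1),np.round(sz,3),"side",j[0],j[1],"tri",np.round(X,4),round(e,4))
# plate white, pixel colour probes
for p in[(112,255),(150,275),(131,265),(195,215),(235,180),(262,200),(290,240),(221,225)]:print(p,hsv[p[1],p[0]])
for p in[(184,150),(205,155),(240,170),(285,225)]:print('s',p,hs[p[1],p[0]])
# tester corners, c2 & c3
C=[(80,68),(380,72),(375,592),(65,588)];S=[(513,170),(605,285),(292,397),(218,268)]
for c,d in zip(C,S):
    pt=np.array(c)/6+(180,160);ps=np.array(d)/4.2+(165,110);X,e=tri(ps,pt)
    print("corner",np.round(onz("top",pt,.05),4),np.round(X,4),round(e,4))
for nm,c,d in(("pin_far",(121,152),(482,188)),("pin_near",(320,153),(537,262)),("post",(270,330),(417,233)),("pivot",(188,512),(290,275)),("tabtop",(703,375),(535,503))):
    pt=np.array(c)/6+(180,160);ps=np.array(d)/4.2+(165,110);X,e=tri(ps,pt);print(nm,np.round(X,4),round(e,4))
E
```

```text
[[13, 141, 139], [13, 142, 138], [13, 141, 139], [13, 143, 139], [13, 144, 135], [10, 154, 139], [9, 166, 163], [8, 169, 187], [8, 169, 192], [8, 167, 192], [8, 167, 191], [8, 169, 192], [8, 169, 192], [8, 169, 183], [9, 163, 152], [11, 152, 106], [13, 140, 93], [13, 142, 95], [13, 141, 94], [12, 142, 95]]
[[14, 127, 167], [13, 129, 170], [10, 146, 191], [8, 151, 209], [9, 153, 212], [9, 151, 211], [9, 151, 210], [9, 151, 215], [9, 152, 198], [8, 151, 132], [9, 148, 112], [9, 150, 117], [9, 154, 116], [10, 143, 114]]
top [385.67053 224.04625] 173 pose [ 0.5603 -0.3288] 6.5 [0.075 0.018] side [335.9469  303.09735] 226 tri [ 0.5604 -0.3292  0.0199] 0.0001
top [343.7143  224.96274] 161 pose [ 0.5602 -0.2116] -19.7 [0.074 0.017] side [311.06284 269.1309 ] 191 tri [ 0.5597 -0.2116  0.0204] 0.0013
top [344.22025 264.1905 ] 168 pose [ 0.4514 -0.2095] -18.0 [0.075 0.017] side [274.43268 285.30768] 208 tri [ 0.4519 -0.21    0.0207] 0.0013
top [392.26746 266.47092] 172 pose [ 0.4423 -0.3424] -15.2 [0.076 0.017] side [296.832 327.944] 250 tri [ 0.4422 -0.3428  0.0202] 0.0
(112, 255) [165  15 208]
(150, 275) [163  15 206]
(131, 265) [ 13 164 159]
(195, 215) [ 90   2 123]
(235, 180) [105   4 121]
(262, 200) [ 13  16 141]
(290, 240) [ 13  19 160]
(221, 225) [160  14 214]
s (184, 150) [ 18   6 231]
s (205, 155) [114   5 241]
s (240, 170) [ 50  11 140]
s (285, 225) [ 30  16 155]
corner [0.7144 0.201  0.05  ] [0.7156 0.2016 0.0457] 0.0008
corner [0.7098 0.0638 0.05  ] [0.7122 0.0636 0.0449] 0.003
corner [0.4726 0.0695 0.05  ] [0.4733 0.0694 0.0477] 0.0016
corner [0.4773 0.2092 0.05  ] [0.4792 0.2087 0.0486] 0.004
pin_far [0.6757 0.1798 0.0616] 0.0048
pin_near [0.6721 0.09   0.0637] 0.0028
post [0.5883 0.1078 0.1141] 0.0041
pivot [0.5108 0.1494 0.0765] 0.0026
tabtop [ 0.5717 -0.0828  0.0377] 0.0068
```

```bash
cat >> h.py <<'E'
def wrect(n,m,z,win):
    """largest component in window, projected on plane z: rect centre, size, angle of long side"""
    x,y,w,h=win; mm=np.zeros_like(m); mm[y:y+h,x:x+w]=m[y:y+h,x:x+w]
    mm=cv2.morphologyEx(mm,cv2.MORPH_CLOSE,np.ones((9,9)))
    c=max(cv2.findContours(mm,cv2.RETR_EXTERNAL,cv2.CHAIN_APPROX_NONE)[0],key=cv2.contourArea)[:,0]
    W=np.array([onz(n,p,z)[:2]*1000 for p in c],np.float32)
    (cx,cy),(a,b),an=cv2.minAreaRect(W)
    if a<b: a,b,an=b,a,an-90
    return np.round([cx,cy],1),np.round([a,b],1),round((an+90)%180-90,2)
def plate(n,im,win,z=.005):
    hsv=cv2.cvtColor(im,cv2.COLOR_BGR2HSV)
    return wrect(n,cv2.inRange(hsv,(0,0,185),(180,30,255)),z,win)
E
python3 - <<'E'
from h import *
t=cv2.imread("pics/top0.png");s=cv2.imread("pics/side0.png")
hsv=cv2.cvtColor(t,cv2.COLOR_BGR2HSV);hs=cv2.cvtColor(s,cv2.COLOR_BGR2HSV)
print("plate top",plate("top",t,(95,240,75,50)),"side",plate("side",s,(165,130,50,45)))
print("deck top",wrect("top",cv2.inRange(hsv,(0,0,60),(180,30,200)),.05,(186,165,58,100)))
print("tray floor-ish top",wrect("top",cv2.inRange(hsv,(0,0,50),(180,60,255)),.011,(248,175,60,90)))
for nm,C in(("tray",[(517,122),(737,165),(655,580),(425,535)]),):
    print(nm,[np.round(onz("top",np.array(c)/6+(180,160),.011)[:2]*1000).tolist() for c in C])
# dark dots in plate: holes
x0,y0=95,240; g=hsv[y0:y0+50,x0:x0+75]
m=cv2.inRange(g,(0,40,0),(180,255,255))
for b in blobs(m,4,60): print("hole?",b[0]+(x0,y0),b[1],np.round(onz("top",b[0]+(x0,y0),.0025)*1000,1))
m=cv2.inRange(g,(0,0,0),(180,255,80))
for b in blobs(m,2,60): print("dark",b[0]+(x0,y0),b[1],np.round(onz("top",b[0]+(x0,y0),.005)*1000,1))
crop(t,95,240,75,50,10,"pics/c4.png")
E
```

```text
plate top (array([461.5, 384.7]), array([128.3,  72.3]), 88.78) side (array([462.4, 385.6]), array([129.7,  74.4]), 87.86)
deck top (array([594.8, 136.6]), array([232.9, 141.5]), -1.14)
tray floor-ish top (array([571.1, -25.1]), array([224.4, 117.3]), -13.34)
tray [[692.0, 2.0], [669.0, -101.0], [475.0, -58.0], [498.0, 49.0]]
hole? [115. 265.] 9 [462.3 429.9   2.5]
hole? [147.         265.20000076] 10 [459.9 340.5   2.5]
dark [136. 265.] 3 [461.1 370.5   5. ]
```

View pics/c4.png

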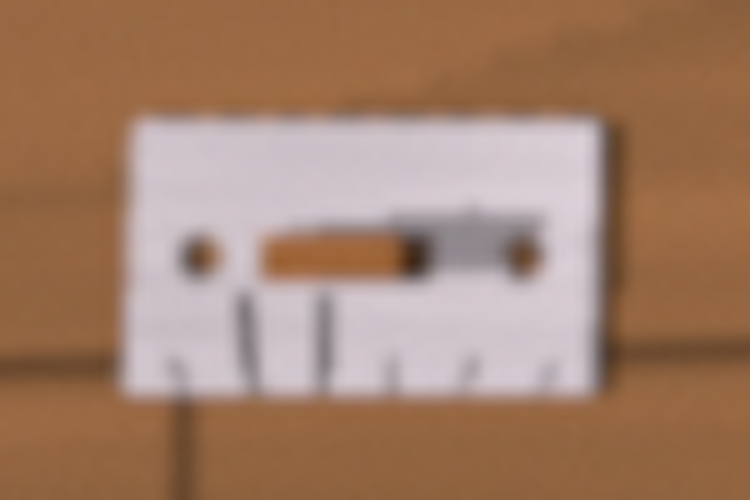

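Plate: centre ≈ (461, 385) mm, yaw ≈ −1.5°, with holes at ±45 mm as they should be. Tester: centre ≈ (594, 136) mm, yaw ≈ −1.6°. Tray: middle ≈ (583, −27) mm, yaw ≈ −13°. I'll do the plate first.

Call:
step_arm --commands '[40,0.486,-0.36,-0.13,0,0,-0.421,40,0.486,-0.36,-0.13,0,0,-0.421,40,0.486,-0.36,-0.13,0,0,-0.421,40,0.486,-0.36,-0.13,0,0,-0.421,40,0.486,-0.36,-0.13,0,0,-0.421,40,0.486,-0.36,-0.13,0,0,-0.421,40,0.486,-0.36,-0.13,0,0,-0.421,40,0.486,-0.36,-0.13,0,0,-0.421,40,0.486,-0.36,-0.13,0,0,-0.421,40,0.486,-0.36,-0.13,0,0,-0.421]' --squeeze 60

```text
clock: 1.35
position: [0.4605, 0.3863, 0.1535]
ee_rot: [0.715, 0.699, 0.0, -0.0]
ft_force: [1.3, -0.5, 0.1]
grip_width: 0.472
grasp_force: 0.0
```

```bash
cat >> h.py <<'E'
def st():
    o=get_obs();r=R.from_quat(o["ee_rot"]).as_matrix();y=r[:,1]
    print("t",round(o["clock"],2),"p",np.round(np.array(o["position"])*1000,1),"yaw",round((np.degrees(np.arctan2(y[1],y[0]))+90)%180-90,2),"ztool",np.round(r[:,2],3),"F",np.round(o["ft_force"],1),"w",np.round(o["grip_width"]*85.4,1),"g",np.round(o["grasp_force"],1),"J",np.round(o["joint_pos"],2))
E
python3 - <<'E'
from h import *
st(); s=grab("side","a"); print(plate("side",s,(165,130,50,45)))
E
```

```text
t 1.35 p [460.5 386.3 153.5] yaw -1.3 ztool [-0.  0. -1.] F [ 1.3 -0.5  0.1] w 40.3 g 0.0 J [-1.01  0.34  0.29  1.64 -0.1   1.18 -0.72]
(array([462.4, 385.6]), array([129.7,  74.4]), 87.86)
```

Call:
step_arm --commands '[40,0.001,-0.001,-0.1,0,0,0,40,0.001,-0.001,-0.2,0,0,0,40,0.001,-0.001,-0.235,0,0,0,40,0.001,-0.001,-0.237,0,0,0,8,0.001,-0.001,-0.237,0,0,0,8,0.001,-0.001,-0.237,0,0,0,8,0.001,-0.001,-0.237,0,0,0,8,0.001,-0.001,-0.237,0,0,0,8,0.001,-0.001,-0.237,0,0,0,8,0.001,-0.001,-0.237,0,0,0]' --squeeze 60

```text
clock: 2.65
position: [0.4627, 0.3859, 0.013]
ee_rot: [0.716, 0.698, 0.002, -0.0]
ft_force: [-1.0, -0.5, 7.4]
grip_width: 0.148
grasp_force: 60.7
```

```bash
python3 - <<'E'
from h import *
st(); s=grab("side","b"); print(plate("side",s,(165,130,50,45)))
E
```

```text
t 2.65 p [462.7 385.9  13. ] yaw -1.52 ztool [ 0.002  0.002 -1.   ] F [-1.  -0.5  7.4] w 12.6 g 60.7 J [-0.98  0.5   0.26  1.75 -0.16  0.91 -0.68]
(array([463.5, 385.7]), array([129.3,  75.5]), 88.25)
```

Call:
step_arm --commands '[8,0,0,0.09,0,0,0,8,0,0,0.18,0,0,0,8,0,0,0.253,0,0,0,8,0.08,-0.08,0.253,0,0,0,8,0.14,-0.15,0.253,0,0,0,8,0.2,-0.23,0.253,0,0,0,8,0.26,-0.31,0.253,0,0,0,8,0.32,-0.38,0.253,0,0,0,8,0.35,-0.418,0.253,0,0,0,8,0.35,-0.418,0.253,0,0,0]' --squeeze 90

```text
clock: 3.95
position: [0.6728, 0.1307, 0.1631]
ee_rot: [0.718, 0.696, -0.0, 0.001]
ft_force: [-0.9, 0.3, -1.6]
grip_width: 0.135
grasp_force: 88.8
```

```bash
python3 - <<'E'
from h import *
st(); s=grab("side","d");t=grab("top","d")
o=get_obs()["position"]; 
for n in P:
    print(n,proj(n,o),"pins",[np.round(proj(n,x),1) for x in([.6713,.089,.068],[.6737,.179,.068])])
a=np.hstack([cv2.resize(s[80:200,190:330],None,fx=4,fy=4,interpolation=2)[:,:400+160],])
b=cv2.resize(t[155:275,175:275],None,fx=4,fy=4,interpolation=2)
cv2.imwrite("pics/c5.png",np.hstack([a[:,160:],b]))
E
```

```text
t 3.95 p [672.8 130.7 163.1] yaw -1.78 ztool [ 0.001 -0.002 -1.   ] F [-0.9  0.3 -1.6] w 11.5 g 88.8 J [-0.55  0.53  0.42  1.39 -0.21  1.27 -0.15]
side [284.65489047 137.63788942] pins [array([292.3, 171.7]), array([278.5, 153.6])]
top [212.01886706 179.63325982] pins [array([233.7, 185.1]), array([200.4, 184.9])]
```

View pics/c5.png

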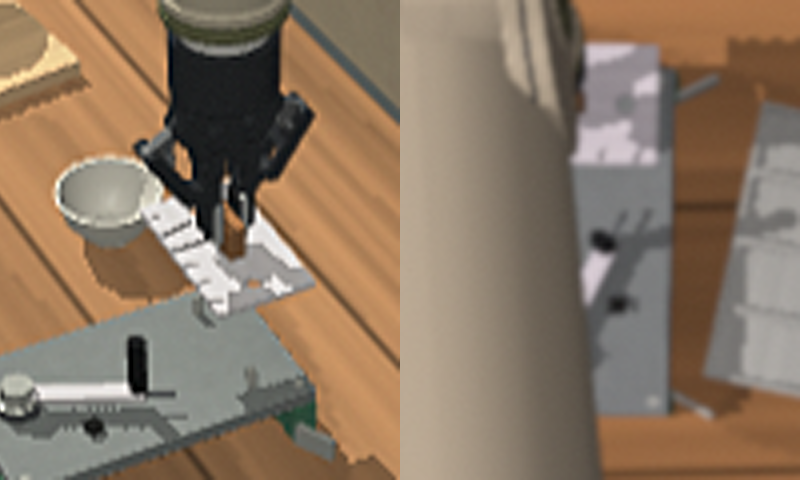

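The plate is held over the pins in both views; its near hole shows in the side view at about (294,151). I'll lower it to just above the pin tips and check the alignment there.

Call:
step_arm --commands '[8,0,0,-0.05,0,0,0,8,0,0,-0.09,0,0,0,8,0,0,-0.117,0,0,0,8,0,0,-0.117,0,0,0,8,0,0,-0.117,0,0,0,8,0,0,-0.117,0,0,0,8,0,0,-0.117,0,0,0,8,0,0,-0.117,0,0,0,8,0,0,-0.117,0,0,0,8,0,0,-0.117,0,0,0]'

```text
clock: 5.3
position: [0.6718, 0.1342, 0.0927]
ee_rot: [0.716, 0.698, 0.0, 0.0]
ft_force: [-0.1, -0.2, -1.7]
grip_width: 0.139
grasp_force: 88.8
```

```bash
python3 - <<'E'
from h import *
st(); s=grab("side","e");t=grab("top","e")
hs=cv2.cvtColor(s,cv2.COLOR_BGR2HSV)
# same-view check: plate corners at its height vs deck corner
print(plate("side",s,(225,120,80,70),.085),plate("top",t,(215,160,40,60),.085))
a=cv2.resize(s[110:210,215:315],None,fx=6,fy=6,interpolation=2)
cv2.imwrite("pics/c6.png",a)
E
```

```text
t 5.3 p [671.8 134.2  92.7] yaw -1.53 ztool [ 0.  0. -1.] F [-0.1 -0.2 -1.7] w 11.9 g 88.8 J [-0.54  0.58  0.4   1.46 -0.24  1.15 -0.13]
(array([671. , 133.3]), array([128.8,  74. ]), 88.36) (array([644.9,  96.4]), array([45.2, 21.5]), 88.84)
```

View pics/c6.png

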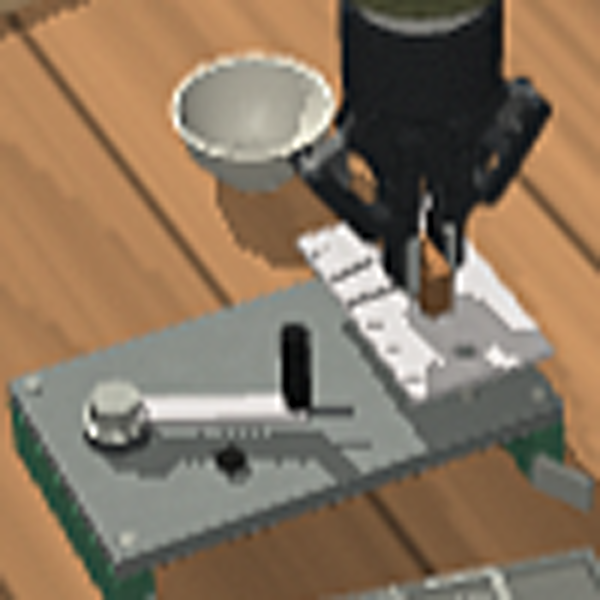

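Side view: the plate hangs level over the right end of the deck, with the near pin showing just below the near hole at crop (468,395). I'll compare plate and pins using the same camera.

```bash
python3 - <<'E'
from h import *
s=cv2.imread("pics/side0.png");t=cv2.imread("pics/top0.png")
S=[(513,170),(605,285),(292,397),(218,268)]
W=np.array([onz("side",np.array(d)/4.2+(165,110),.05)[:2]*1000 for d in S]);print("side corners",W.round(1).tolist(),W.mean(0))
print([np.linalg.norm(W[i]-W[(i+1)%4]).round(1) for i in range(4)])
# pins tips direct at z .066 (top), and both views' small bright tip
for n,tips in(("top",[(121,152),(320,153)]),("side",[(482,186),(537,260)])):
    for d in tips:
        px=np.array(d)/(6 if n=="top" else 4.2)+((180,160) if n=="top" else (165,110)); print(n,onz(n,px,.067)[:2]*1000)
# deck edges by line fit in the top view: subpixel threshold crossings
g=cv2.cvtColor(t,cv2.COLOR_BGR2HSV)[...,1].astype(float)
def edge(pts,axis):
    r=[]
    for a,b0,b1 in pts:
        v=g[a,b0:b1] if axis=="x" else g[b0:b1,a]
        k=np.argmax(np.abs(np.diff((v>70).astype(int))));f=(70-v[k])/(v[k+1]-v[k]);r.append((b0+k+f,a) if axis=="x" else (a,b0+k+f))
    return np.array(r)
L=edge([(a,184,200) for a in range(180,252,4)],"x");Rr=edge([(a,236,252) for a in list(range(183,198,3))+list(range(210,250,4))],"x")
T=edge([(a,164,178) for a in range(197,240,4)],"y");B=edge([(a,252,266) for a in range(196,240,4)],"y")
for nm,e in(("far(y+)",L),("mouth(y-)",Rr),("x+",T),("x-",B)):
    X=np.array([onz("top",p,.05)[:2]*1000 for p in e]);l=cv2.fitLine(X.astype(np.float32),cv2.DIST_HUBER,0,.01,.01).ravel();print(nm,l.round(3),"ang",np.degrees(np.arctan2(l[1],l[0])).round(2))
E
```

```text
side corners [[713.6, 197.2], [710.8, 58.6], [473.2, 67.0], [480.5, 206.4]] [594.53319116 132.30709155]
[np.float64(138.6), np.float64(237.7), np.float64(139.5), np.float64(233.2)]
top [672.60167761 179.85428568]
top [670.34913178  90.22834367]
side [676.13292087 175.4822158 ]
side [672.74276321  88.2518886 ]
far(y+) [ 9.99000e-01 -3.70000e-02  6.00371e+02  2.07463e+02] ang -2.1
mouth(y-) [ 1.00000e+00 -3.10000e-02  5.91772e+02  6.74390e+01] ang -1.78
x+ [3.50000e-02 9.99000e-01 7.14294e+02 1.39373e+02] ang 87.97
x- [3.50000e-02 9.99000e-01 4.75105e+02 1.36873e+02] ang 88.02
```

Call:
step_arm --commands '[8,0.003,0,0,0,0,-0.002,8,0.003,0,0,0,0,-0.002,8,0.003,0,-0.01,0,0,-0.002,8,0.003,0,-0.015,0,0,-0.002,8,0.003,0,-0.02,0,0,-0.002,8,0.003,0,-0.024,0,0,-0.002,8,0.003,0,-0.028,0,0,-0.002,8,0.003,0,-0.032,0,0,-0.002,8,0.003,0,-0.036,0,0,-0.002,8,0.003,0,-0.036,0,0,-0.002]'

```text
clock: 6.65
position: [0.6735, 0.1342, 0.0709]
ee_rot: [0.719, 0.695, -0.0, -0.0]
ft_force: [0.2, -0.2, -2.4]
grip_width: 0.142
grasp_force: 88.8
```

```bash
python3 - <<'E'
from h import *
st(); s=grab("side","f");print(plate("side",s,(225,120,80,80),.063))
E
```

```text
t 6.65 p [673.5 134.2  70.9] yaw -1.88 ztool [-0. -0. -1.] F [ 0.2 -0.2 -2.4] w 12.1 g 88.8 J [-0.54  0.61  0.39  1.47 -0.25  1.11 -0.13]
(array([672.8, 133.3]), array([127.8,  74.1]), 88.18)
```

No contact force with the underside already below the pin tips, so the holes are on the pins. I'll set the plate down, release and rise.

Call:
step_arm --commands '[8,0,0,-0.004,0,0,0,8,0,0,-0.008,0,0,0,8,0,0,-0.012,0,0,0,8,0,0,-0.012,0,0,0,32,0,0,-0.012,0,0,0,32,0,0,-0.012,0,0,0,32,0,0,-0.012,0,0,0,32,0,0,0.06,0,0,0,32,0,0,0.16,0,0,0,32,0,0,0.22,0,0,0]'

```text
clock: 7.95
position: [0.6744, 0.1341, 0.2067]
ee_rot: [0.719, 0.695, 0.002, 0.001]
ft_force: [0.3, -0.8, -0.8]
grip_width: 0.374
grasp_force: 0.0
```

```bash
python3 - <<'E'
from h import *
st(); s=grab("side","g");t=grab("top","g");print(plate("side",s,(225,120,80,90),.055))
for n,im in(("top",t),("side",s)):
    print(n,[(b[0].round(),b[1]) for b in blobs(barmask(n,im),100,300) if b[0][0]>250])
E
```

```text
t 7.95 p [674.4 134.1 206.7] yaw -1.9 ztool [ 0.004  0.001 -1.   ] F [ 0.3 -0.8 -0.8] w 32.0 g 0.0 J [-0.55  0.5   0.43  1.33 -0.21  1.35 -0.16]
(array([673.3, 132.3]), array([127. ,  75.2]), 88.04)
top [(array([386., 224.], dtype=float32), np.int32(164)), (array([344., 225.], dtype=float32), np.int32(156)), (array([344., 264.], dtype=float32), np.int32(165)), (array([392., 266.], dtype=float32), np.int32(168))]
side [(array([311., 269.], dtype=float32), np.int32(194)), (array([274., 285.], dtype=float32), np.int32(210)), (array([336., 303.], dtype=float32), np.int32(230)), (array([297., 328.], dtype=float32), np.int32(253))]
```

The plate is hung and the bars are unmoved. Now bar A, at (560,−212), bar yaw −19.7°.

Call:
step_arm --commands '[60,-0.05,-0.1,0,0,0,0.401,60,-0.188,-0.576,-0.1,0,0,0.401,60,-0.188,-0.576,-0.155,0,0,0.401,60,-0.188,-0.576,-0.155,0,0,0.401,60,-0.188,-0.576,-0.155,0,0,0.401,60,-0.188,-0.576,-0.155,0,0,0.401,60,-0.188,-0.576,-0.155,0,0,0.401,60,-0.188,-0.576,-0.155,0,0,0.401,60,-0.188,-0.576,-0.22,0,0,0.401,60,-0.188,-0.576,-0.22,0,0,0.401]'

```text
clock: 9.3
position: [0.5596, -0.2092, 0.0689]
ee_rot: [0.172, 0.985, 0.0, -0.002]
ft_force: [-0.4, 1.0, -0.0]
grip_width: 0.704
grasp_force: 0.0
```

```bash
python3 - <<'E'
from h import *
st()
E
```

```text
t 9.3 p [ 559.6 -209.2   68.9] yaw 70.23 ztool [-0.005  0.002 -1.   ] F [-0.4  1.  -0. ] w 60.1 g 0.0 J [ 0.01  0.43  0.33  1.73 -0.16  1.02  1.63]
```

Call:
step_arm --commands '[60,0,0,-0.06,0,0,0,60,0,0,-0.101,0,0,0,60,0,0,-0.101,0,0,0,16,0,0,-0.101,0,0,0,16,0,0,-0.101,0,0,0,16,0,0,-0.101,0,0,0,16,0,0,-0.101,0,0,0,16,0,0,-0.101,0,0,0,16,0,0,0,0,0,0,16,0,0,0.07,0,0,0]' --squeeze 60

```text
clock: 10.55
position: [0.5613, -0.2118, 0.1162]
ee_rot: [0.171, 0.985, -0.0, 0.001]
ft_force: [1.1, -0.0, -1.1]
grip_width: 0.234
grasp_force: 59.1
```

```bash
python3 - <<'E'
from h import *
st()
E
```

```text
t 10.55 p [ 561.3 -211.8  116.2] yaw 70.26 ztool [ 0.002 -0.    -1.   ] F [ 1.1 -0.  -1.1] w 20.0 g 59.1 J [ 0.    0.37  0.35  1.69 -0.14  1.1   1.62]
```

Call:
step_arm --commands '[16,0.08,0.302,0,0,0,-0.463,16,0.08,0.302,0,0,0,-0.463,16,0.08,0.302,0,0,0,-0.463,16,0.08,0.302,0,0,0,-0.463,16,0.08,0.302,0,0,0,-0.463,16,0.08,0.302,0,0,0,-0.463,16,0.08,0.302,0,0,0,-0.463,16,0.08,0.302,0,0,0,-0.463,16,0.08,0.302,-0.07,0,0,-0.463,16,0.08,0.302,-0.1,0,0,-0.463]'

```text
clock: 11.8
position: [0.6078, -0.0299, 0.0518]
ee_rot: [0.783, 0.622, -0.001, -0.001]
ft_force: [-0.6, 0.7, 0.0]
grip_width: 0.232
grasp_force: 59.1
```

```bash
python3 - <<'E'
from h import *
st(); s=grab("side","i");t=grab("top","i")
crop(s,235,185,100,75,7,"pics/c7.png")
E
```

```text
t 11.8 p [607.8 -29.9  51.8] yaw -13.03 ztool [-0.002  0.    -1.   ] F [-0.6  0.7  0. ] w 19.9 g 59.1 J [-0.42  0.49  0.5   1.72 -0.27  1.   -0.05]
```

View pics/c7.png

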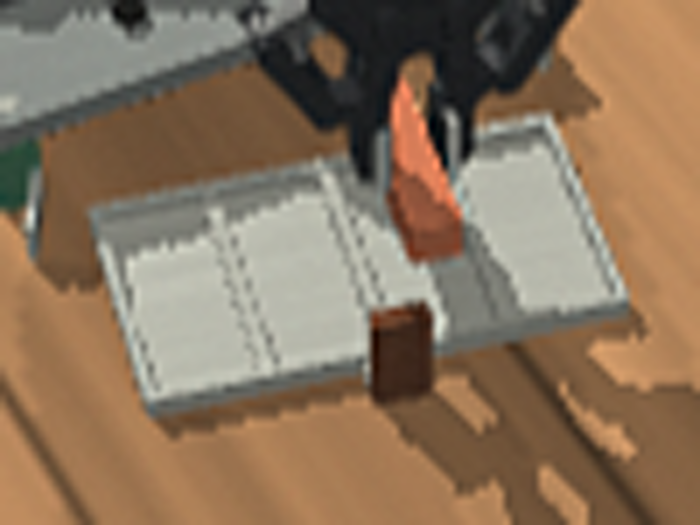

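The bar hangs over the third lane, parallel to the ribs. I'll set it down.

Call:
step_arm --commands '[16,0,0,-0.04,0,0,0,16,0,0,-0.062,0,0,0,16,0,0,-0.062,0,0,0,36,0,0,-0.062,0,0,0,36,0,0,-0.062,0,0,0,36,0,0,-0.062,0,0,0,36,0,0,-0.05,0,0,0,36,0,0,0.04,0,0,0,36,0,0,0.1,0,0,0,36,0,0,0.1,0,0,0]'

```text
clock: 13.15
position: [0.6108, -0.0304, 0.1168]
ee_rot: [0.783, 0.622, 0.003, 0.002]
ft_force: [-0.0, 0.6, -0.2]
grip_width: 0.422
grasp_force: 0.0
```

```bash
cat >> h.py <<'E'
def barscan(tag):
    t=grab("top",tag);s=grab("side",tag)
    bs=blobs(barmask("side",s),50,400)
    for b in blobs(barmask("top",t),60,300):
        if b[0][0]<230: continue
        c,a,sz=pose2d("top",b[3],.022); q=proj("side",[*c,.022]); j=min(bs,key=lambda z:np.hypot(*(z[0]-q)))
        X,e=tri(j[0],b[0]); print("bar",np.round(c*1000,1),"yaw",round(a,1),np.round(sz*1000),"tri",np.round(X*1000,1),round(e*1000,1))
E
python3 - <<'E'
from h import *
st(); barscan("j")
E
```

```text
t 13.15 p [610.8 -30.4 116.8] yaw -13.06 ztool [ 0.006  0.001 -1.   ] F [-0.   0.6 -0.2] w 36.1 g 0.0 J [-0.44  0.42  0.53  1.67 -0.23  1.12 -0.08]
bar [ 561.5 -328.8] yaw 6.1 [73. 17.] tri [ 561.1 -329.1   19.4] 1.2
bar [ 453.9 -229.4] yaw -16.9 [75. 16.] tri [ 455.6 -231.9   11. ] 4.1
bar [ 442.5 -342.7] yaw -15.1 [76. 17.] tri [ 442.3 -343.    20.5] 0.2
```

Bar B has been knocked and may still be moving, so I'll rescan.

```bash
python3 - <<'E'
from h import *
barscan("k");barscan("k2")
E
```

```text
bar [ 561.2 -328.7] yaw 6.0 [75. 17.] tri [ 561.  -329.1   19.7] 0.7
bar [ 453.5 -238.2] yaw -17.1 [75. 17.] tri [ 453.9 -238.6   20.7] 0.9
bar [ 442.2 -342.5] yaw -15.0 [76. 17.] tri [ 442.2 -342.9   20.5] 0.1
bar [ 561.4 -328.8] yaw 6.3 [74. 17.] tri [ 561.1 -329.1   19.6] 0.9
bar [ 453.9 -238.4] yaw -16.8 [75. 16.] tri [ 454.1 -238.7   20.8] 0.6
bar [ 442.2 -342.4] yaw -15.0 [76. 17.] tri [ 442.2 -342.8   20.4] 0.1
```

Call:
step_arm --commands '[60,-0.06,-0.08,0,0,0,0.478,60,-0.257,-0.347,0,0,0,0.478,60,-0.257,-0.347,0,0,0,0.478,60,-0.257,-0.347,0,0,0,0.478,60,-0.257,-0.347,0,0,0,0.478,60,-0.257,-0.347,0,0,0,0.478,60,-0.257,-0.347,0,0,0,0.478,60,-0.257,-0.347,-0.04,0,0,0.478,60,-0.257,-0.347,-0.072,0,0,0.478,60,-0.257,-0.347,-0.072,0,0,0.478]'

```text
clock: 14.7
position: [0.4532, -0.2381, 0.0684]
ee_rot: [0.148, 0.989, 0.0, -0.002]
ft_force: [-0.8, -0.3, -0.4]
grip_width: 0.702
grasp_force: 0.0
```

Call:
step_arm --commands '[60,0,0,-0.06,0,0,0,60,0,0,-0.1,0,0,0,60,0,0,-0.1,0,0,0,16,0,0,-0.1,0,0,0,16,0,0,-0.1,0,0,0,16,0,0,-0.1,0,0,0,16,0,0,-0.1,0,0,0,16,0,0,-0.1,0,0,0,16,0,0,0,0,0,0,16,0,0,0.07,0,0,0]'

```text
clock: 15.95
position: [0.4549, -0.2388, 0.1146]
ee_rot: [0.148, 0.989, -0.0, 0.001]
ft_force: [1.0, 0.2, -1.0]
grip_width: 0.238
grasp_force: 59.4
```

```bash
python3 - <<'E'
from h import *
st(); barscan("l")
E
```

```text
t 15.95 p [ 454.9 -238.8  114.6] yaw 72.97 ztool [ 0.002 -0.001 -1.   ] F [ 1.   0.2 -1. ] w 20.3 g 59.4 J [-0.03  0.19  0.47  1.92 -0.1   1.05  1.76]
bar [608.2 -29.6] yaw 76.0 [73. 15.] tri [ 587.1  -16.2 -210.6] 93.3
bar [ 569.3 -327.9] yaw 6.9 [59. 17.] tri [ 566.2 -327.8   15. ] 7.8
```

Call:
step_arm --commands '[16,0.177,0.365,0,0,0,-0.478,16,0.177,0.365,0,0,0,-0.478,16,0.177,0.365,0,0,0,-0.478,16,0.177,0.365,0,0,0,-0.478,16,0.177,0.365,0,0,0,-0.478,16,0.177,0.365,0,0,0,-0.478,16,0.177,0.365,0,0,0,-0.478,16,0.177,0.365,0,0,0,-0.478,16,0.177,0.365,-0.05,0,0,-0.478,16,0.177,0.365,-0.1,0,0,-0.478]'

```text
clock: 17.3
position: [0.5609, -0.0192, 0.0513]
ee_rot: [0.783, 0.622, 0.0, 0.0]
ft_force: [-0.1, 0.2, -1.3]
grip_width: 0.236
grasp_force: 59.4
```

```bash
python3 - <<'E'
from h import *
st()
E
```

```text
t 17.3 p [560.9 -19.2  51.3] yaw -13.09 ztool [ 0.001  0.    -1.   ] F [-0.1  0.2 -1.3] w 20.1 g 59.4 J [-0.46  0.39  0.5   1.85 -0.23  0.96 -0.09]
```

Call:
step_arm --commands '[16,0,0,-0.04,0,0,0,16,0,0,-0.06,0,0,0,16,0,0,-0.06,0,0,0,34,0,0,-0.06,0,0,0,34,0,0,-0.06,0,0,0,34,0,0,-0.06,0,0,0,34,0,0,-0.05,0,0,0,34,0,0,0.04,0,0,0,34,0,0,0.1,0,0,0,34,0,0,0.1,0,0,0]'

```text
clock: 18.55
position: [0.5627, -0.0195, 0.1153]
ee_rot: [0.783, 0.622, 0.003, 0.001]
ft_force: [-0.2, 0.9, -0.8]
grip_width: 0.398
grasp_force: 0.0
```

Call:
step_arm --commands '[60,-0.02,-0.06,0,0,0,0.489,60,-0.197,-0.538,0,0,0,0.489,60,-0.197,-0.538,0,0,0,0.489,60,-0.197,-0.538,0,0,0,0.489,60,-0.197,-0.538,0,0,0,0.489,60,-0.197,-0.538,0,0,0,0.489,60,-0.197,-0.538,0,0,0,0.489,60,-0.197,-0.538,-0.03,0,0,0.489,60,-0.197,-0.538,-0.072,0,0,0.489,60,-0.197,-0.538,-0.072,0,0,0.489]'

```text
clock: 19.8
position: [0.441, -0.3414, 0.0667]
ee_rot: [0.131, 0.991, 0.001, -0.002]
ft_force: [-0.4, -0.2, 0.5]
grip_width: 0.7
grasp_force: 0.0
```

```bash
python3 - <<'E'
from h import *
st(); barscan("m")
E
```

```text
t 19.8 p [ 441.  -341.4   66.7] yaw 74.91 ztool [-0.004  0.002 -1.   ] F [-0.4 -0.2  0.5] w 59.7 g 0.0 J [ 0.19  0.36  0.46  1.84 -0.19  0.99  2.03]
bar [608.3 -29.3] yaw 75.8 [72. 16.] tri [ 703.9  -58.3 -457.6] 108.5
bar [ 562.  -328.7] yaw 6.5 [74. 17.] tri [ 561.5 -329.    19.2] 1.6
bar [559.9 -19.3] yaw 76.8 [74. 15.] tri [ 658.9  -64.8 -406.1] 170.8
```

Call:
step_arm --commands '[60,0,0,-0.06,0,0,0,60,0,0,-0.098,0,0,0,60,0,0,-0.098,0,0,0,16,0,0,-0.098,0,0,0,16,0,0,-0.098,0,0,0,16,0,0,-0.098,0,0,0,16,0,0,-0.098,0,0,0,16,0,0,-0.098,0,0,0,16,0,0,0,0,0,0,16,0,0,0.07,0,0,0]'

```text
clock: 21.15
position: [0.4429, -0.3427, 0.1134]
ee_rot: [0.131, 0.991, -0.0, 0.001]
ft_force: [1.4, 0.6, -0.9]
grip_width: 0.233
grasp_force: 59.3
```

```bash
python3 - <<'E'
from h import *
st()
E
```

```text
t 21.15 p [ 442.9 -342.7  113.4] yaw 74.94 ztool [ 0.002 -0.001 -1.   ] F [ 1.4  0.6 -0.9] w 19.9 g 59.3 J [ 0.17  0.3   0.48  1.8  -0.16  1.07  2.01]
```

Call:
step_arm --commands '[16,0.118,0.556,0,0,0,-0.489,16,0.118,0.556,0,0,0,-0.489,16,0.118,0.556,0,0,0,-0.489,16,0.118,0.556,0,0,0,-0.489,16,0.118,0.556,0,0,0,-0.489,16,0.118,0.556,0,0,0,-0.489,16,0.118,0.556,0,0,0,-0.489,16,0.118,0.556,0,0,0,-0.489,16,0.118,0.556,-0.04,0,0,-0.489,16,0.118,0.556,-0.1,0,0,-0.489]'

```text
clock: 22.4
position: [0.5147, -0.0083, 0.0516]
ee_rot: [0.784, 0.621, 0.002, 0.001]
ft_force: [-0.5, -0.2, -1.5]
grip_width: 0.237
grasp_force: 59.3
```

```bash
python3 - <<'E'
from h import *
st()
E
```

```text
t 22.4 p [514.7  -8.3  51.6] yaw -13.22 ztool [ 0.004  0.001 -1.   ] F [-0.5 -0.2 -1.5] w 20.3 g 59.3 J [-0.45  0.29  0.43  1.97 -0.15  0.92 -0.18]
```

Call:
step_arm --commands '[16,0,0,-0.04,0,0,0,16,0,0,-0.059,0,0,0,16,0,0,-0.059,0,0,0,34,0,0,-0.059,0,0,0,34,0,0,-0.059,0,0,0,34,0,0,-0.059,0,0,0,34,0,0,-0.05,0,0,0,34,0,0,0.04,0,0,0,34,0,0,0.1,0,0,0,34,0,0,0.1,0,0,0]'

```text
clock: 23.65
position: [0.5153, -0.0085, 0.1139]
ee_rot: [0.783, 0.622, 0.003, 0.001]
ft_force: [0.3, -0.6, -0.5]
grip_width: 0.396
grasp_force: 0.0
```

Call:
step_arm --commands '[60,0.01,-0.06,0,0,0,-0.392,60,0.081,-0.533,0,0,0,-0.392,60,0.081,-0.533,0,0,0,-0.392,60,0.081,-0.533,0,0,0,-0.392,60,0.081,-0.533,0,0,0,-0.392,60,0.081,-0.533,0,0,0,-0.392,60,0.081,-0.533,0,0,0,-0.392,60,0.081,-0.533,-0.03,0,0,-0.392,60,0.081,-0.533,-0.072,0,0,-0.392,60,0.081,-0.533,-0.072,0,0,-0.392]'

```text
clock: 24.9
position: [0.5606, -0.3265, 0.0644]
ee_rot: [0.998, 0.057, -0.002, -0.001]
ft_force: [0.4, 0.1, 0.0]
grip_width: 0.703
grasp_force: 0.0
```

```bash
python3 - <<'E'
from h import *
st(); barscan("n")
E
```

```text
t 24.9 p [ 560.6 -326.5   64.4] yaw -83.42 ztool [-0.004  0.002 -1.   ] F [0.4 0.1 0. ] w 60.0 g 0.0 J [-0.07  0.62  0.72  1.6  -0.45  1.1  -0.68]
bar [608.3 -28.7] yaw 76.5 [73. 16.] tri [608.6 -28.9  23.6] 1.1
bar [559.9 -18.8] yaw 76.9 [74. 16.] tri [560.2 -19.   23.8] 0.9
bar [512.9  -8.2] yaw 77.8 [74. 16.] tri [513.2  -8.3  23.3] 0.7
```

Call:
step_arm --commands '[60,0,0,-0.06,0,0,0,60,0,0,-0.098,0,0,0,60,0,0,-0.098,0,0,0,16,0,0,-0.098,0,0,0,16,0,0,-0.098,0,0,0,16,0,0,-0.098,0,0,0,16,0,0,-0.098,0,0,0,16,0,0,-0.098,0,0,0,16,0,0,0,0,0,0,16,0,0,0.07,0,0,0]'

```text
clock: 26.25
position: [0.5622, -0.3288, 0.112]
ee_rot: [0.998, 0.056, 0.001, 0.0]
ft_force: [0.5, -0.2, -0.5]
grip_width: 0.236
grasp_force: 59.0
```

```bash
python3 - <<'E'
from h import *
st()
E
```

```text
t 26.25 p [ 562.2 -328.8  112. ] yaw -83.62 ztool [ 0.001 -0.001 -1.   ] F [ 0.5 -0.2 -0.5] w 20.1 g 59.0 J [-0.09  0.57  0.76  1.56 -0.41  1.17 -0.71]
```

Call:
step_arm --commands '[16,0.158,0.479,0,0,0,0.392,16,0.158,0.479,0,0,0,0.392,16,0.158,0.479,0,0,0,0.392,16,0.158,0.479,0,0,0,0.392,16,0.158,0.479,0,0,0,0.392,16,0.158,0.479,0,0,0,0.392,16,0.158,0.479,0,0,0,0.392,16,0.158,0.479,0,0,0,0.392,16,0.158,0.479,-0.05,0,0,0.392,16,0.158,0.479,-0.1,0,0,0.392]'

```text
clock: 27.5
position: [0.6571, -0.0412, 0.0493]
ee_rot: [0.784, 0.621, 0.001, 0.0]
ft_force: [0.6, 0.9, -0.9]
grip_width: 0.237
grasp_force: 59.1
```

```bash
python3 - <<'E'
from h import *
st()
E
```

```text
t 27.5 p [657.1 -41.2  49.3] yaw -13.24 ztool [ 0.001  0.    -1.   ] F [ 0.6  0.9 -0.9] w 20.2 g 59.1 J [-0.32  0.58  0.43  1.57 -0.27  1.04 -0.05]
```

Call:
step_arm --commands '[16,0,0,-0.04,0,0,0,16,0,0,-0.057,0,0,0,16,0,0,-0.057,0,0,0,34,0,0,-0.057,0,0,0,34,0,0,-0.057,0,0,0,34,0,0,-0.057,0,0,0,34,0,0,-0.05,0,0,0,34,0,0,0.04,0,0,0,34,0,0,0.1,0,0,0,34,-0.153,-0.315,0.16,0,0,0]'

```text
clock: 28.75
position: [0.6329, -0.0917, 0.123]
ee_rot: [0.78, 0.625, 0.003, 0.001]
ft_force: [1.2, -2.1, -0.8]
grip_width: 0.397
grasp_force: 0.0
```

Call:
step_arm --commands '[50,0,0,0,0,0,0,50,0,0,0,0,0,0,50,0,0,0,0,0,0,50,0,0,0,0,0,0,50,0,0,0,0,0,0,50,0,0,0,0,0,0,50,0,0,0,0,0,0,50,0,0,0,0,0,0,50,0,0,0,0,0,0,50,0,0,0,0,0,0]'

```text
clock: 30.0
position: [0.6299, -0.0965, 0.1201]
ee_rot: [0.783, 0.622, 0.0, 0.0]
ft_force: [0.7, -0.9, -0.2]
grip_width: 0.59
grasp_force: 0.0
```

```bash
python3 - <<'E'
from h import *
st(); barscan("o")
s=cv2.imread("pics/side_o.png");t=cv2.imread("pics/top_o.png")
a=cv2.resize(s[140:260,210:340],(520,480),interpolation=2);b=cv2.resize(t[160:280,185:325],None,fx=2,fy=2,interpolation=2)
c=np.zeros((480,800,3),np.uint8);c[:,:520]=a;c[:240,520:]=b;cv2.imwrite("pics/c8.png",c)
E
```

```text
t 30.0 p [629.9 -96.5 120.1] yaw -13.04 ztool [ 0. -0. -1.] F [ 0.7 -0.9 -0.2] w 50.4 g 0.0 J [-0.28  0.47  0.47  1.58 -0.23  1.15  0.02]
bar [660.  -23.8] yaw 75.3 [34. 16.] tri [665.9 -25.   -1.1] 5.7
bar [612.6 -11.5] yaw 75.1 [37. 15.] tri [616.5 -12.1   2.9] 4.1
bar [ 5.644e+02 -1.000e-01] yaw 77.5 [35. 15.] tri [567.7  -0.6   1.1] 4.3
bar [517.3  11.3] yaw 80.6 [34. 15.] tri [5.2e+02 1.1e+01 1.0e-01] 4.3
```

View pics/c8.png

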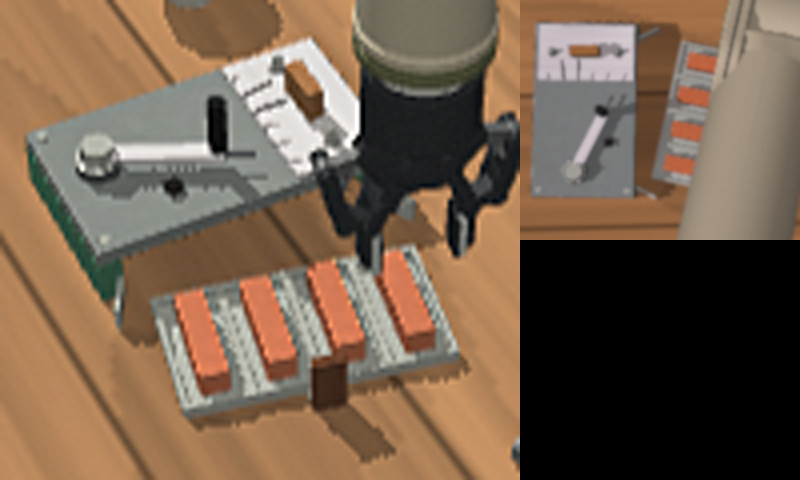

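All four bars lie in their lanes, and both pins stand through the hung plate with its marks beside the pointer. The tab top shows at side px ≈ (293,230). I'll locate it in both views.

```bash
python3 - <<'E'
from h import *
s=cv2.imread("pics/side_o.png");t=cv2.imread("pics/top_n.png")
h=cv2.cvtColor(s,cv2.COLOR_BGR2HSV); 
def br(im,win,vmax):
    x,y,w,hh=win;q=cv2.cvtColor(im,cv2.COLOR_BGR2HSV)[y:y+hh,x:x+w];return [(b[0]+(x,y),b[1],b[3].min(0)+(x,y),b[3].max(0)+(x,y)) for b in blobs(cv2.inRange(q,(0,110,20),(18,255,vmax)),8,300)]
print("side",br(s,(284,222,16,24),105))
print("top",br(t,(290,208,20,30),110))
q=cv2.cvtColor(t,cv2.COLOR_BGR2HSV)
for r in range(216,232,2): print(r,q[r,290:306].tolist())
print(onz("side",(292.75,230),.048))
E
```

```text
side [(array([291.98214293, 235.9464283 ]), np.int32(112), array([288., 229.]), array([296., 242.]))]
top [(array([298.75      , 212.19999981]), np.int32(20), array([297., 208.]), array([300., 217.])), (array([301.57627106, 224.97457695]), np.int32(118), array([293., 218.]), array([309., 237.]))]
216 [[8, 57, 151], [8, 35, 144], [13, 13, 136], [15, 11, 144], [15, 10, 146], [15, 21, 143], [14, 49, 126], [12, 112, 105], [13, 143, 100], [13, 146, 112], [13, 141, 130], [14, 145, 141], [13, 142, 145], [13, 144, 145], [13, 145, 144], [13, 142, 145]]
218 [[20, 10, 154], [17, 11, 158], [15, 10, 160], [17, 11, 163], [17, 11, 160], [15, 17, 148], [12, 35, 132], [14, 43, 129], [12, 58, 119], [12, 108, 106], [11, 146, 110], [11, 153, 115], [12, 149, 120], [13, 146, 117], [13, 146, 119], [13, 143, 121]]
220 [[18, 9, 145], [20, 11, 143], [15, 11, 145], [13, 12, 149], [15, 10, 150], [20, 10, 150], [20, 10, 153], [17, 12, 155], [13, 23, 136], [7, 83, 102], [9, 160, 94], [10, 166, 95], [10, 155, 94], [12, 150, 92], [13, 142, 99], [12, 143, 100]]
222 [[15, 10, 146], [20, 10, 152], [17, 11, 157], [17, 
[... 519 characters left out ...]
 109], [13, 26, 116], [9, 32, 111], [8, 95, 86], [10, 161, 79], [10, 158, 84], [11, 152, 92], [13, 147, 99], [13, 145, 102], [13, 142, 104], [13, 146, 103]]
228 [[12, 22, 117], [20, 7, 115], [12, 11, 115], [14, 34, 111], [13, 92, 105], [13, 130, 100], [13, 134, 97], [13, 135, 96], [13, 146, 105], [13, 144, 119], [13, 145, 127], [13, 145, 135], [13, 144, 140], [13, 144, 142], [13, 142, 140], [13, 141, 141]]
230 [[20, 7, 113], [20, 7, 116], [11, 18, 114], [11, 50, 107], [12, 112, 100], [13, 146, 96], [14, 138, 96], [13, 143, 100], [14, 144, 117], [13, 143, 139], [13, 142, 144], [13, 144, 142], [13, 143, 141], [13, 142, 142], [13, 141, 141], [13, 144, 142]]
[ 0.57105235 -0.09281479  0.048     ]
```

Call:
step_arm --commands '[50,-0.1,0.003,-0.01,0.065,-0.015,0,50,-0.1,0.003,-0.01,0.065,-0.015,0,50,-0.1,0.003,-0.01,0.065,-0.015,0,50,-0.1,0.003,-0.06,0.065,-0.015,0,50,-0.1,0.003,-0.11,0.065,-0.015,0,50,-0.1,0.003,-0.163,0.065,-0.015,0,50,-0.1,0.003,-0.163,0.065,-0.015,0,50,-0.1,0.003,-0.163,0.065,-0.015,0,18,-0.1,0.003,-0.163,0.065,-0.015,0,18,-0.1,0.003,-0.163,0.065,-0.015,0]'

```text
clock: 31.35
position: [0.5707, -0.0947, 0.0239]
ee_rot: [0.778, 0.619, 0.083, -0.065]
ft_force: [-1.3, -0.3, 6.5]
grip_width: 0.264
grasp_force: 58.8
```

Call:
step_arm --commands '[18,0,0,0,0,0,0,18,0,0,0,0,0,0,18,0,0,0,0,0,0,18,0,0,0,0,0,0,18,0,0,0,0,0,0,18,0,0,0,0,0,0,18,0,0,0,0,0,0,18,0,0,0,0,0,0,18,0,0,0,0,0,0,18,0,0,0,0,0,0]'

```text
clock: 32.6
position: [0.5707, -0.0947, 0.0238]
ee_rot: [0.778, 0.619, 0.083, -0.065]
ft_force: [-2.7, -0.6, 5.8]
grip_width: 0.264
grasp_force: 58.9
```

```bash
python3 - <<'E'
from h import *
st(); s=grab("side","p"); crop(s,210,140,130,115,5,"pics/c9.png")
E
```

```text
t 32.6 p [570.7 -94.7  23.8] yaw -13.04 ztool [ 0.049  0.203 -0.978] F [-2.7 -0.6  5.8] w 22.6 g 58.9 J [-0.11  0.47  0.39  1.82 -0.48  0.95  0.31]
```

View pics/c9.png

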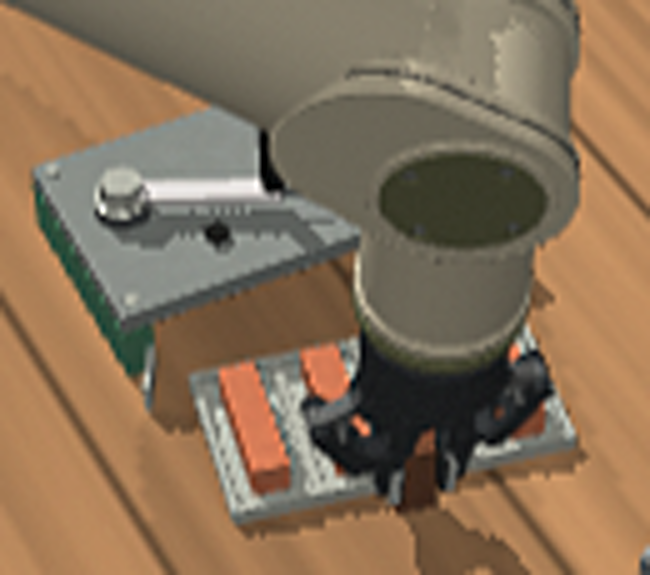

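The tab is gripped between the pads and the bars are still in their lanes. I'll draw back slightly and square the tray to the tester.

Call:
step_arm --commands '[18,0.004,-0.015,0,0,0,0,18,0.008,-0.03,0,0,0,0,18,0.012,-0.045,0,0,0,0.01,18,0.016,-0.061,0,0,0,0.02,18,0.02,-0.061,0,0,0,0.03,18,0.024,-0.061,0,0,0,0.04,18,0.026,-0.061,0,0,0,0.05,18,0.026,-0.061,0,0,0,0.061,18,0.026,-0.061,0,0,0,0.061,18,0.026,-0.061,0,0,0,0.061]' --squeeze 80

```text
clock: 33.9
position: [0.5872, -0.1314, 0.024]
ee_rot: [0.716, 0.691, 0.076, -0.071]
ft_force: [2.1, -0.8, 6.1]
grip_width: 0.259
grasp_force: 78.7
```

```bash
cat >> h.py <<'E'
def traybars(s,z=.026):
    """bars in the tray, side view: centres/yaws on plane z"""
    for b in blobs(barmask("side",s),40,400):
        if 200<b[0][0]<350 and b[0][1]>130:
            c,a,sz=pose2d("side",b[3],z);print("sb",np.round(c*1000,1),"yaw",round(a,1),np.round(sz*1000))
E
python3 - <<'E'
from h import *
st(); s=grab("side","q");t=grab("top","q");traybars(s)
for b in blobs(barmask("top",t),40,300):
    if b[0][0]>230: c,a,sz=pose2d("top",b[3],.026);print("tb",np.round(c*1000,1),round(a,1),np.round(sz*1000))
E
```

```text
t 33.9 p [ 587.2 -131.4   24. ] yaw -2.06 ztool [ 0.011  0.207 -0.978] F [ 2.1 -0.8  6.1] w 22.1 g 78.7 J [-0.03  0.54  0.37  1.71 -0.46  1.03  0.52]
sb [563.  -47.9] yaw 81.7 [59. 21.]
sb [515.2 -58.9] yaw 88.1 [77. 20.]
tb [662.2 -62.7] 88.9 [73. 17.]
tb [611.9 -58.8] 88.7 [73. 16.]
tb [563.9 -59.2] 87.4 [75. 17.]
tb [514.8 -59.2] 87.6 [73. 16.]
```

```bash
python3 - <<'E'
from h import *
t=cv2.imread("pics/top_q.png");g=cv2.cvtColor(t,cv2.COLOR_BGR2HSV)[...,1].astype(float)
ps,hs=-np.radians(1.98),None
y=np.array([np.sin(-ps),np.cos(ps)]);x=np.array([np.cos(ps),np.sin(ps)]);c=np.array([.5878,-.0624])
for sx in(-1,1):
    out=[]
    for ly in np.arange(-.045,.05,.01):
        d=np.arange(-.014,.014,.0005)
        W=c+y*ly+np.outer(.099*sx+d,x);px=np.array([proj("top",[*w,.011]) for w in W],np.float32)
        v=cv2.remap(g.astype(np.float32),px[:,:1],px[:,1:],1).ravel()
        k=np.where(np.diff((v>70).astype(int))!=0)[0]
        if len(k):out.append(round(float(d[k[0 if sx>0 else -1]]*1000),1))
    print("side",sx,"edge offset mm along ly -45..45",out)
E
```

```text
side -1 edge offset mm along ly -45..45 [0.0, 0.0, 0.0, 0.0, 0.0, 0.0, 0.0, 0.0, 0.0, 0.0]
side 1 edge offset mm along ly -45..45 [0.5, -10.5, -10.5, -11.0, -11.0, -11.0, -11.5, -11.5, -11.5, 1.0]
```

The tray is squared and centred to within about 0.5 mm, yaw correct. I'll slide it in along the tester's +y.

Call:
step_arm --commands '[18,0.001,0.025,0,0,0,0,18,0.002,0.05,0,0,0,0,18,0.003,0.075,0,0,0,0,18,0.003,0.1,0,0,0,0,18,0.004,0.125,0,0,0,0,18,0.005,0.15,0,0,0,0,18,0.006,0.175,0,0,0,0,18,0.007,0.2,0,0,0,0,18,0.008,0.225,0,0,0,0,18,0.008,0.24,0,0,0,0]'

```text
clock: 35.25
position: [0.5918, 0.011, 0.0239]
ee_rot: [0.716, 0.69, 0.076, -0.071]
ft_force: [-0.5, -8.5, 8.0]
grip_width: 0.257
grasp_force: 79.6
```

```bash
python3 - <<'E'
from h import *
st()
E
```

```text
t 35.25 p [591.8  11.   23.9] yaw -2.13 ztool [ 0.011  0.206 -0.979] F [-0.5 -8.5  8. ] w 22.0 g 79.6 J [-0.24  0.48  0.32  1.78 -0.44  0.95  0.28]
```

Call:
step_arm --commands '[18,0.001,0.012,0,0,0,0,18,0.001,0.024,0,0,0,0,18,0.001,0.036,0,0,0,0,18,0.002,0.048,0,0,0,0,18,0.002,0.056,0,0,0,0,18,0.002,0.062,0,0,0,0,18,0.002,0.066,0,0,0,0,18,0.002,0.068,0,0,0,0,18,0.002,0.07,0,0,0,0,18,0.002,0.07,0,0,0,0]'

```text
clock: 36.5
position: [0.5929, 0.0492, 0.024]
ee_rot: [0.717, 0.689, 0.075, -0.07]
ft_force: [-3.4, -16.9, 12.4]
grip_width: 0.257
grasp_force: 80.4
```

```bash
python3 - <<'E'
from h import *
st()
E
```

```text
t 36.5 p [592.9  49.2  24. ] yaw -2.3 ztool [ 0.011  0.203 -0.979] F [ -3.4 -16.9  12.4] w 22.0 g 80.4 J [-0.3   0.48  0.31  1.78 -0.43  0.93  0.21]
```

Call:
step_arm --commands '[18,0,0.003,0,0,0,0,18,0,0.006,0,0,0,0,18,0,0.008,0,0,0,0,18,0,0.008,0,0,0,0,18,0,0.008,0,0,0,0,18,0,0.008,0,0,0,0,18,0,0.008,0,0,0,0,18,0,0.008,0,0,0,0,18,0,0.008,0,0,0,0,18,0,0.008,0,0,0,0]'

```text
clock: 37.75
position: [0.5928, 0.0493, 0.0239]
ee_rot: [0.719, 0.688, 0.073, -0.068]
ft_force: [-6.7, -29.9, 17.9]
grip_width: 0.259
grasp_force: 81.5
```

```bash
python3 - <<'E'
from h import *
st()
E
```

```text
t 37.75 p [592.8  49.3  23.9] yaw -2.5 ztool [ 0.012  0.199 -0.98 ] F [ -6.7 -29.9  17.9] w 22.1 g 81.5 J [-0.3   0.48  0.32  1.78 -0.43  0.93  0.2 ]
```

The tray is hard on the stop: more force and no more travel. I'll relax the push, release the tab, back off and rise.

Call:
step_arm --commands '[18,0,-0.008,0,0,0,0,18,0,-0.015,0,0,0,0,18,0,-0.015,0,0,0,0,44,0,-0.015,0,0,0,0,44,0,-0.015,0,0,0,0,44,0,-0.015,0,0,0,0,44,0,-0.03,0.05,0,0,0,44,0,-0.06,0.12,0,0,0,44,0,-0.1,0.2,0,0,0,44,0,-0.15,0.25,0,0,0]'

```text
clock: 39.0
position: [0.592, -0.0306, 0.1748]
ee_rot: [0.715, 0.691, 0.076, -0.072]
ft_force: [0.3, -0.6, -0.9]
grip_width: 0.513
grasp_force: 0.0
```

```bash
python3 - <<'E'
from h import *
st(); s=grab("side","r");t=grab("top","r")
a=cv2.resize(s[125:235,200:320],(480,440),interpolation=2);b=cv2.resize(t[160:270,185:265],None,fx=4,fy=4,interpolation=2)
cv2.imwrite("pics/c10.png",np.hstack([a,b]))
E
```

```text
t 39.0 p [592.  -30.6 174.8] yaw -1.99 ztool [ 0.009  0.208 -0.978] F [ 0.3 -0.6 -0.9] w 43.8 g 0.0 J [-0.23  0.32  0.39  1.64 -0.35  1.24  0.24]
```

View pics/c10.png

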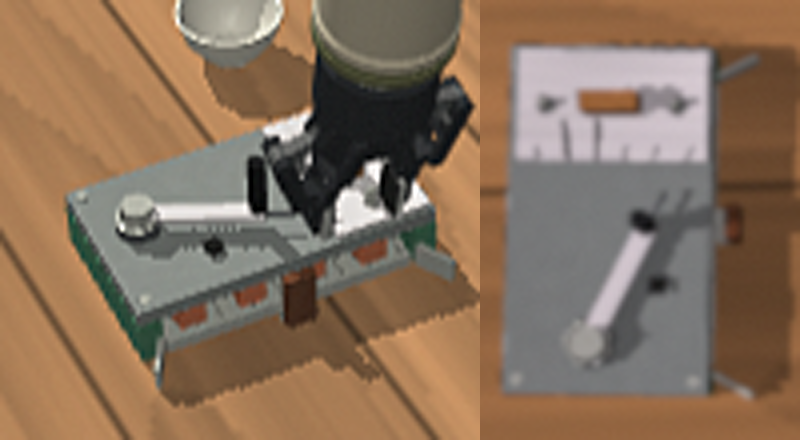

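The tray is home with the tab just outside the mouth, the bars are inside, and the plate is on both pins beside the pointer. Next I'll bring closed fingers up behind the post.

Call:
step_arm --commands '[0,0.005,0.03,0,-0.067,0.002,0,0,0.005,0.06,0,-0.067,0.002,0,0,0.005,0.1,0,-0.067,0.002,0,0,0.005,0.13,-0.03,-0.067,0.002,0,0,0.005,0.15,-0.08,-0.067,0.002,0,0,0.005,0.16,-0.13,-0.067,0.002,0,0,0.005,0.17,-0.16,-0.067,0.002,0,0,0.005,0.176,-0.16,-0.067,0.002,0,0,0.005,0.176,-0.16,-0.067,0.002,0,0,0.005,0.176,-0.16,-0.067,0.002,0]'

```text
clock: 40.35
position: [0.5952, 0.0749, 0.0774]
ee_rot: [0.72, 0.694, 0.001, 0.001]
ft_force: [0.7, -0.4, 0.9]
grip_width: 0.001
grasp_force: 0.0
```

```bash
python3 - <<'E'
from h import *
st()
E
```

```text
t 40.35 p [595.2  74.9  77.4] yaw -2.09 ztool [ 0.003 -0.001 -1.   ] F [ 0.7 -0.4  0.9] w 0.1 g 0.0 J [-0.48  0.42  0.34  1.72 -0.16  1.03 -0.12]
```

Call:
step_arm --commands '[0,0,0.01,0,0,0,0,0,0,0.02,0,0,0,0,0,0,0.03,0,0,0,0,0,0,0.038,0,0,0,0,0,0,0.045,0,0,0,0,0,0,0.052,0,0,0,0,0,0,0.058,0,0,0,0,0,0,0.064,0,0,0,0,0,0,0.068,0,0,0,0,0,0,0.068,0,0,0,0]'

```text
clock: 41.6
position: [0.5958, 0.1137, 0.0767]
ee_rot: [0.72, 0.694, 0.0, 0.003]
ft_force: [3.8, -7.5, 0.1]
grip_width: 0.001
grasp_force: 3.7
```

```bash
cat >> h.py <<'E'
def swing(tag):
    """arm angle from side view: white arm pixels on plane z=.065, tester yaw -1.98 deg"""
    s=grab("side",tag);hs=cv2.cvtColor(s,cv2.COLOR_BGR2HSV)
    x,y,w,h=220,150,65,45
    bl=sorted(blobs(cv2.inRange(hs[y:y+h,x:x+w],(0,0,195),(180,40,255)),25,500),key=lambda b:b[0][0])
    for b in bl:
        c,a,sz=pose2d("side",b[3]+np.array([x,y]),.065); print("arm?",np.round(c*1000),np.round(sz*1000),"swing",round(np.radians(a+1.98)+.45,3))
E
python3 - <<'E'
from h import *
st(); swing("s")
s=grab("side");print("ref rest:");
E
```

```text
t 41.6 p [595.8 113.7  76.7] yaw -2.17 ztool [ 0.004 -0.004 -1.   ] F [ 3.8 -7.5  0.1] w 0.1 g 3.7 J [-0.53  0.43  0.33  1.7  -0.15  1.03 -0.19]
arm? [559. 142.] [67. 14.] swing 0.256
arm? [645. 121.] [78. 27.] swing 1.8
ref rest:
```

Call:
step_arm --commands '[0,0,0.007,0,0,0,0,0,0,0.014,0,0,0,0,0,0,0.02,0,0,0,0,0,0,0.026,0,0,0,0,0,0,0.031,0,0,0,0,0,0,0.035,0,0,0,0,0,0,0.038,0,0,0,0,0,0,0.038,0,0,0,0,0,0,0.038,0,0,0,0,0,0,0.038,0,0,0,0]'

```text
clock: 42.95
position: [0.5967, 0.1352, 0.0771]
ee_rot: [0.721, 0.693, 0.0, 0.003]
ft_force: [7.2, -10.4, 1.6]
grip_width: -0.001
grasp_force: 5.1
```

```bash
python3 - <<'E'
from h import *
st(); swing("t")
E
```

```text
t 42.95 p [596.7 135.2  77.1] yaw -2.25 ztool [ 0.005 -0.004 -1.   ] F [  7.2 -10.4   1.6] w -0.1 g 5.1 J [-0.56  0.44  0.32  1.69 -0.15  1.04 -0.23]
arm? [559. 154.] [69. 13.] swing 0.513
arm? [651. 140.] [115.  40.] swing 1.719
```

The swing reads about 0.51, in the window, at about 10 N as expected. Hold.

Call:
step_arm --commands '[0,0,0,0,0,0,0,0,0,0,0,0,0,0,0,0,0,0,0,0,0,0,0,0,0,0,0,0,0,0,0,0,0,0,0,0,0,0,0,0,0,0,0,0,0,0,0,0,0,0,0,0,0,0,0,0,0,0,0,0,0,0,0,0,0,0,0,0,0,0]'

```text
clock: 44.25
position: [0.5967, 0.1352, 0.0771]
ee_rot: [0.721, 0.693, 0.0, 0.003]
ft_force: [7.0, -10.4, 1.1]
grip_width: -0.0
grasp_force: 5.1
```

Call:
step_arm --commands '[0,0,0,0,0,0,0,0,0,0,0,0,0,0,0,0,0,0,0,0,0,0,0,0,0,0,0,0,0,0,0,0,0,0,0,0,0,0,0,0,0,0,0,0,0,0,0,0,0,0,0,0,0,0,0,0,0,0,0,0,0,0,0,0,0,0,0,0,0,0]'

```text
clock: 45.5
position: [0.5967, 0.1352, 0.0771]
ee_rot: [0.721, 0.693, 0.0, 0.003]
ft_force: [6.9, -10.7, 1.6]
grip_width: -0.001
grasp_force: 5.1
```

```bash
python3 - <<'E'
from h import *
st(); swing("u"); s=cv2.imread("pics/side_u.png")
a=cv2.resize(s[125:235,200:320],(480,440),interpolation=2);cv2.imwrite("pics/c11.png",a)
E
```

```text
t 45.5 p [596.7 135.2  77.1] yaw -2.26 ztool [ 0.005 -0.004 -1.   ] F [  6.9 -10.7   1.6] w -0.1 g 5.1 J [-0.56  0.44  0.32  1.69 -0.15  1.04 -0.23]
arm? [559. 154.] [69. 13.] swing 0.513
arm? [651. 139.] [115.  40.] swing 1.719
```

View pics/c11.png

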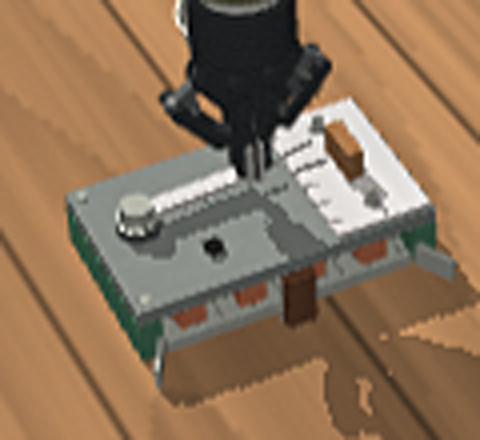

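The arm line points between the two long marks, with the plate still hung and the tray home. One more hold call for margin, then I'll ease back so the arm returns.

Call:
step_arm --commands '[0,0,0,0,0,0,0,0,0,0,0,0,0,0,0,0,0,0,0,0,0,0,0,0,0,0,0,0,0,0,0,0,0,0,0,0,0,0,0,0,0,0,0,0,0,0,0,0,0,0,0,0,0,0,0,0,0,0,0,0,0,0,0,0,0,0,0,0,0,0]'

```text
clock: 46.8
position: [0.5967, 0.1352, 0.0771]
ee_rot: [0.721, 0.693, 0.0, 0.003]
ft_force: [6.9, -10.4, 1.5]
grip_width: 0.001
grasp_force: 5.1
```

Call:
step_arm --commands '[0,0,-0.02,0,0,0,0,0,0,-0.04,0,0,0,0,0,0,-0.06,0,0,0,0,0,0,-0.08,0,0,0,0,0,0,-0.1,0,0,0,0,0,0,-0.11,0,0,0,0,0,0,-0.11,0.05,0,0,0,0,0,-0.15,0.12,0,0,0,0,0,-0.2,0.16,0,0,0,0,0,-0.28,0.16,0,0,0]'

```text
clock: 48.05
position: [0.596, -0.0283, 0.1748]
ee_rot: [0.718, 0.696, 0.002, 0.002]
ft_force: [0.8, -0.7, -0.7]
grip_width: 0.002
grasp_force: 0.0
```

```bash
python3 - <<'E'
from h import *
st(); swing("v"); s=cv2.imread("pics/side_v.png");q=cv2.cvtColor(s,cv2.COLOR_BGR2HSV)
print([(b[0]+(262,185),b[1]) for b in blobs(cv2.inRange(q[185:215,262:290],(0,110,20),(18,255,125)),8,300)])
E
```

```text
t 48.05 p [596.  -28.3 174.8] yaw -1.86 ztool [ 0.006  0.    -1.   ] F [ 0.8 -0.7 -0.7] w 0.2 g 0.0 J [-0.37  0.31  0.41  1.64 -0.13  1.21  0.04]
arm? [552. 132.] [65. 15.] swing 0.015
arm? [636. 100.] [49. 13.] swing -1.074
[(array([263.7647059 , 197.88235283]), np.int32(17))]
```

The arm is back at rest (swing ≈ 0.0). Now to re-grip the tab.

Call:
step_arm --commands '[46,-0.005,0.03,0,0.067,-0.002,0,46,-0.005,0.06,0,0.067,-0.002,0,46,-0.005,0.09,-0.03,0.067,-0.002,0,46,-0.005,0.12,-0.08,0.067,-0.002,0,46,-0.005,0.128,-0.14,0.067,-0.002,0,46,-0.005,0.128,-0.2,0.067,-0.002,0,46,-0.005,0.128,-0.249,0.067,-0.002,0,46,-0.005,0.128,-0.249,0.067,-0.002,0,46,-0.005,0.128,-0.249,0.067,-0.002,0,18,-0.005,0.128,-0.249,0.067,-0.002,0]' --squeeze 70

```text
clock: 49.35
position: [0.5925, 0.048, 0.0244]
ee_rot: [0.716, 0.691, 0.076, -0.072]
ft_force: [-0.1, -0.2, 0.1]
grip_width: 0.341
grasp_force: 0.0
```

Call:
step_arm --commands '[18,0,0,0,0,0,0,18,0,0,0,0,0,0,18,0,0,0,0,0,0,18,0,0,0,0,0,0,18,0,0,0,0,0,0,18,0,0,0,0,0,0,18,0,-0.004,0,0,0,0,18,0,-0.008,0,0,0,0,18,0,-0.014,0,0,0,0,18,0,-0.02,0,0,0,0]'

```text
clock: 50.6
position: [0.5926, 0.0379, 0.0246]
ee_rot: [0.715, 0.691, 0.077, -0.073]
ft_force: [-0.0, 7.0, 6.3]
grip_width: 0.261
grasp_force: 68.6
```

```bash
python3 - <<'E'
from h import *
st()
E
```

```text
t 50.6 p [592.6  37.9  24.6] yaw -1.96 ztool [ 0.009  0.211 -0.977] F [-0.   7.   6.3] w 22.3 g 68.6 J [-0.27  0.48  0.31  1.78 -0.44  0.94  0.24]
```

Call:
step_arm --commands '[18,-0.001,-0.025,0,0,0,0,18,-0.002,-0.05,0,0,0,0,18,-0.003,-0.075,0,0,0,0,18,-0.003,-0.1,0,0,0,0,18,-0.004,-0.125,0,0,0,0,18,-0.005,-0.15,0,0,0,0,18,-0.006,-0.175,0,0,0,0,18,-0.007,-0.2,0,0,0,0,18,-0.008,-0.225,0,0,0,0,18,-0.009,-0.25,0,0,0,0]'

```text
clock: 51.85
position: [0.5875, -0.1124, 0.0246]
ee_rot: [0.715, 0.691, 0.077, -0.073]
ft_force: [0.8, 7.5, 7.9]
grip_width: 0.26
grasp_force: 68.8
```

Call:
step_arm --commands '[18,0,-0.012,0,0,0,0,18,0,-0.02,0,0,0,0,18,0,-0.02,0,0,0,0,18,0,-0.02,0,0,0,0,46,0,-0.02,0,0,0,0,46,0,-0.02,0,0,0,0,46,0,-0.02,0,0,0,0,46,0,-0.02,0.04,0,0,0,46,0,-0.05,0.1,0,0,0,46,0,-0.1,0.18,0,0,0]'

```text
clock: 53.1
position: [0.5855, -0.1737, 0.1311]
ee_rot: [0.715, 0.691, 0.075, -0.074]
ft_force: [1.2, -0.1, 0.0]
grip_width: 0.539
grasp_force: 0.0
```

Call:
step_arm --commands '[46,0,-0.05,0.05,0,0,0,46,0,-0.15,0.05,0,0,0,46,0,-0.25,0.05,0,0,0,46,0,-0.25,0.05,0,0,0,46,0,-0.25,0.05,0,0,0,46,0,-0.25,0.05,0,0,0,46,0,-0.25,0.05,0,0,0,46,0,-0.25,0.05,0,0,0,46,0,-0.25,0.05,0,0,0,46,0,-0.25,0.05,0,0,0]'

```text
clock: 54.35
position: [0.5861, -0.3244, 0.1609]
ee_rot: [0.716, 0.69, 0.075, -0.073]
ft_force: [-0.5, 0.0, 0.0]
grip_width: 0.539
grasp_force: 0.0
```

```bash
python3 - <<'E'
from h import *
st(); barscan("w"); swing("w2")
s=cv2.imread("pics/side_w.png");t=cv2.imread("pics/top_w.png")
a=cv2.resize(s[125:255,205:335],(420,420),interpolation=2);b=cv2.resize(t[160:270,185:315],(380,322),interpolation=2)
c=np.zeros((420,800,3),np.uint8);c[:,:420]=a;c[:322,420:]=b;cv2.imwrite("pics/c12.png",c)
E
```

```text
t 54.35 p [ 586.1 -324.4  160.9] yaw -2.06 ztool [ 0.007  0.208 -0.978] F [-0.5  0.   0. ] w 46.0 g 0.0 J [ 0.22  0.59  0.47  1.34 -0.43  1.41  0.7 ]
bar [662.5 -56.2] yaw 89.6 [75. 16.] tri [662.7 -56.3  23.7] 0.8
bar [613.1 -51.3] yaw 87.7 [73. 15.] tri [613.2 -51.4  24.2] 0.7
bar [563.4 -52.9] yaw 86.5 [71. 17.] tri [563.4 -52.9  25.1] 0.4
bar [514.7 -50.6] yaw 88.8 [73. 16.] tri [515.1 -50.8  24.6] 1.0
arm? [552. 132.] [65. 15.] swing 0.015
arm? [642. 107.] [52. 23.] swing 1.838
```

View pics/c12.png

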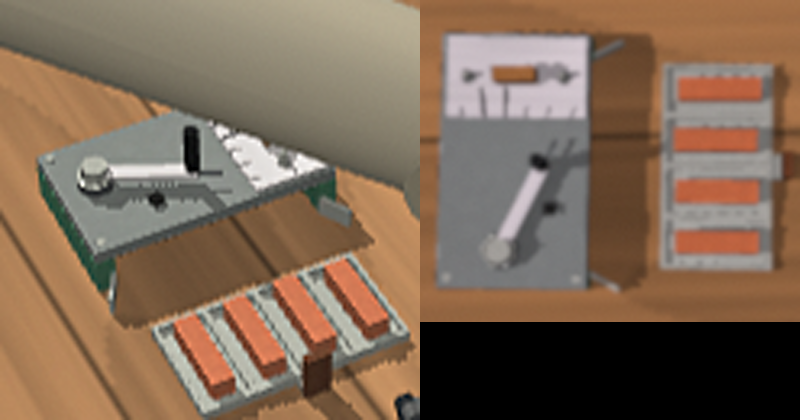

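The tray is out and clear of the mouth (middle about 195 mm before the tester's middle) with all four bars in their lanes. The plate is on both pins and the arm is at rest, so I'll hand in.

```bash
python3 -c "
from workcell import *
print(hand_in())"
```

```text
the job is handed in; nothing more can be done
None
```

The job is handed in, though no verdict came back. In the last pictures, taken at 54 of 208 s, all four bars lay in their lanes, the tray was clear of the mouth, the plate hung on both pins and the arm was back at rest after a hold of about 3.8 s at about 0.51 rad.

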